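Lay out the cream batch samples on the work mat

ROBOT

A 6-joint arm with a two-finger parallel gripper is mounted at the origin on a cart in front of the work surface, level with it; the furniture and walls round the work are solid. World frame = base frame: x ahead of the robot, y to its left, z up, the work surface at z = 0. Lengths are in m, angles in degrees, forces in N, time in s.
With the tool pointing down it reaches from about 0.25 to 0.8 m from the base axis. Payload 3.9 kg.
Tool frame: the origin (TCP) lies midway between the tips of the shut fingers; the grasp point (between the pads) lies 19 mm behind it; z points along the fingers, y is the direction in which the jaws open and shut (so a half turn about z gives the same grasp; the last joint's range is limited). The gripper opens to 85 mm and grips with 20 to 120 N. Pads are 22 mm wide; open, the fingers measure 114 mm over their backs; the gripper's body (76 mm by 85 mm) begins 54 mm behind the grasp point. The pads swing forward as they close: fully open they stand 13 mm farther back than shut.
Start: joints at [-66.177, 14.897, -7.913, 67.191, 0, 90], TCP at [0.212, -0.48, 0.231] pointing down, gripper open.
Joint ranges: [-159.42, 159.42], [-47.68, 98.78], [-73.54, 78.23], [-108.79, 121.32], [-90, 84.71], [-180, 180]. Speed limits (degrees/s): [147.25, 147.25, 180, 180, 180, 180].

INTERFACE

Orientations are given as [roll, pitch, yaw] about the fixed x, y, z axes, in that order (R = Rz(yaw) Ry(pitch) Rx(roll)).
In Python, from station import manip, vision, job_done, spot_in, spot_point gives the robot as it stands.
- The arm moves only by the tool step_arm, never from a script. Its argument "commands" is a list of rows, each a list of 3 entries, a list of its own where there are three numbers: the shift along the tool's x, y, z in mm, then the turn about the tool's z in rad, then the opening, from 0 (shut) to 1 (fully open). A call has 1 to 10 rows; each row shifts and turns the commanded pose from where the row before left it, along the tool's axes as they then stand; what a row does not reach is not made up. A row lasts 1/10 s, in which the tool goes at most 50 mm and 8.59 degrees, less where a joint would pass 70% of its speed; a pose out of reach is approached as far as the arm can. A call is refused whole if a number of a shift passes 50 or a number of a turn 0.15, either way. A call with a gripper value outside its range is refused whole. The fingers move at their own pace and stop on an object; "newtons" is the grip in N (left out, the last holds). Time passes only in rows, so rows that do not move let the fingers close. It gives the time, the measured TCP pose, the force and the opening at its end, in the units of the state.
- manip.get_state(): the state, without advancing time (a new reading comes with each control period).
- vision.grab_frame(name): name is "scene" or "top"; returns a dict with "pixels" (400x640x3 uint8, red, green, blue), "vfov" (degrees; the focal length in pixels is half the picture's height over the tangent of half this angle, whatever the lens; pixels are square), "cx", "cy" (the principal point, pixels), "R" (3x3) and "t" (3): a world point X has camera coordinates R X + t. Camera axes: x right, y down, z forward; pixel columns grow to the right and rows downward; lengths in m; the calibration is good to about 2 mm. A picture is of the moment at which its call begins. There is no depth.
- job_done(): hands the job in, once; it reports no verdict.
Trained networks look in the newest picture that a camera, given by its name, has taken for a name from the list of things; names that differ only in an ending like _2 or _b are one class to them, and where a whole thing is asked for, a point or a joint stands for the part that bears it (a point fixed in the world has none). Each returns a list of dicts, best first, with "p" (0 to 1); they miss things now and then, are a little off and sometimes report something else, mostly with a low value. They report only what shows in the picture. A call takes as long as a camera call. They do not tell look-alikes from the thing itself.
- spot_in(camera, label): "bbox" ([left, top, width, height] in pixels, round what is visible of it).
- spot_point(camera, label): "at" ([row, column] in pixels: a listed point, or the origin of a listed thing).
The state is a dict: "clock": time; "q": joint angles; "qvel": joint speeds; "tau": joint torques, N m; "ee_pos": TCP position; "ee_rot": TCP orientation; "contact_force": force on the tool from outside, world axes, zero at the start; "moment": the same for the moment, N m; "finger_gap": finger opening in m.
Only numpy, scipy, OpenCV 4.12 (cv2) and the standard library are available. Lean on these libraries where they do the work, as an engineer would, in place of code of your own. Each camera call takes 0.05 s, during which the arm holds its last target.

TASK

Lay out the samples of the cream batch on the grey work mat, all upright: stand the small sample bottle halfway between the two big jars, the little vial straight in front of that bottle, the dome-capped bottle straight behind the tall black-lidded jar, and stack the small flat jar centred on top of the low white-lidded jar. In front means towards the mat's edge nearest the robot and behind means towards its far edge, square to the mat; leave about 4 cm clear between vial and bottle and between dome-capped bottle and jar. Leave the two big jars, the timer, the tweezers and the marker pen where they are.

Things in the scene. Friction and masses are not known exactly. Their poses are not given: they have to be found in the camera images.
- mat: flat grey work mat fixed on the worktop, 250 (x) x 360 (y) x 4 mm, turned up to 0.3 rad. Origin at its underside, midway between the two big jars as they stand at the start, 100 mm from the front edge; x points from the front edge (nearest the robot) to the rear edge, y left, z up; top at z = 4 mm. The big jars stand at y = +115 and -115 mm, x = 0; which is which varies.
- black_lid_jar: big tall white jar with a black screw lid, 82 mm diameter, 79 mm high, 0.45 kg, loose, standing on the mat; stays where it is. Origin at the centre of the underside; z up, x and y parallel to the mat's at the start.
- cream_jar: big low white jar with a flat white lid, 76 mm diameter, 51 mm high, 0.45 kg, loose, standing on the mat; stays where it is. Origin at the centre of the underside; z up, x and y parallel to the mat's at the start.
- sample_bottle: small white bottle with a screw cap, 33 mm body diameter, cap 27 mm diameter from 48 to 66 mm height, 66 mm high, about 50 g, loose, standing on the worktop beside the mat. Origin at the centre of the underside, z up; body upright and straight up to about 45 mm.
- vial: little vial, the smallest of the things, 22 mm diameter, 45 mm high with its cap (cap from 34 mm up), about 22 g, loose, standing on the worktop beside the mat. Origin at the centre of the underside, z up.
- dome_bottle: bottle with a tall rounded dome cap, the tallest of the things to move, 51 mm body diameter, 98 mm high; the dome cap is 47 mm in diameter and begins at about 50 mm height; about 90 g, loose, standing on the worktop beside the mat. Origin at the centre of the underside, z up.
- small_jar: small flat white jar with a black lid, 60 mm diameter, 41 mm high (the lid takes the upper 15 mm), about 70 g, loose, standing on the worktop beside the mat. Origin at the centre of the underside, z up.
- tweezers: bystander: steel tweezers lying on the worktop left of the mat, 132 mm long (y), 17 mm wide, 10 mm high. Origin at the centre of the underside.
- marker_pen: bystander: felt marker lying on the worktop right of the mat, 128 mm long (y), 15 mm thick. Origin at the centre of the underside.
- timer: bystander: flat white bench timer lying on the mat near the middle of its rear edge, 58 x 64 x 21 mm. Origin at the centre of the underside.
Not all that is in view belongs to the job. Leave any turquoise look-alike of the sample_bottle alone.

How it is judged:
By the outcome, as a careful person would: the job done as asked, in the order asked, and still so for the second after the job is handed in, with the robot touching nothing.
It also fails if it takes over 112 s, if anything falls off the work surface, if the arm or the gripper's body presses on something with over 40 N, if the wrist force passes 120 N, or if a joint passes its speed limit or range.

## Working session

There is one attempt and no reset: what is moved stays moved. The work goes in short steps, Python scripts to look and compute and a tool call to move; the robot and the scene stay as the last step left them, time stands still between calls to the robot, and variables do not carry over. Pictures are saved under pics/ and viewed, and the job is handed in when it is done.

Besides the shell and the picture viewer there is one more tool, called as name(argument=value, ...) on one line, values as JSON. step_arm: Moves the arm, as the interface text tells. Its arguments: {"type":"object","properties":{"commands":{"type":"array","items":{"type":"array"}},"newtons":{"type":"number"}},"required":["commands"]}

```bash
ls; mkdir -p pics; cat > h.py <<'E'
import numpy as np, cv2
from station import manip, vision, job_done, spot_in, spot_point
def grab(n,save=None):
    f=vision.grab_frame(n)
    if save: cv2.imwrite('pics/'+save,cv2.cvtColor(np.asarray(f['pixels']),cv2.COLOR_RGB2BGR))
    return f
def foc(f): return 200/np.tan(np.radians(f['vfov'])/2)
def proj(f,X):
    c=np.asarray(f['R'])@np.asarray(X,float)+np.asarray(f['t']); k=foc(f)
    return np.array([f['cx']+k*c[0]/c[2], f['cy']+k*c[1]/c[2]])
def ray(f,u,v):
    k=foc(f); R=np.asarray(f['R']); t=np.asarray(f['t'])
    d=R.T@np.array([(u-f['cx'])/k,(v-f['cy'])/k,1]); return -R.T@t, d/np.linalg.norm(d)
def onz(f,u,v,z):
    o,d=ray(f,u,v); return o+d*(z-o[2])/d[2]
def tri(f1,p1,f2,p2):
    o1,d1=ray(f1,*p1);o2,d2=ray(f2,*p2)
    A=np.stack([d1,-d2],1);s=np.linalg.lstsq(A,o2-o1,rcond=None)[0]
    a=o1+s[0]*d1;b=o2+s[1]*d2
    return (a+b)/2,np.linalg.norm(a-b)
E
python3 - <<'E'
from h import *
for n in('scene','top'):
    f=grab(n,n+'0.png'); print(n,f['vfov'],f['cx'],f['cy'],np.round(f['R'],3).tolist(),np.round(f['t'],3))
    print([k for k in f])
print(manip.get_state())
for l in ['mat','black_lid_jar','cream_jar','sample_bottle','vial','dome_bottle','small_jar','tweezers','marker_pen','timer']:
    for n in('scene','top'):
        print(l,n,[(round(d['p'],2),np.round(d['bbox']).tolist()) for d in spot_in(n,l)[:4]],[(round(d['p'],2),np.round(d['at']).tolist()) for d in spot_point(n,l)[:4]])
E
```

```text
pics
scene 49.26188289275461 323.1727794733471 197.9111754925974 [[-0.859, -0.512, -0.015], [-0.326, 0.569, -0.755], [0.395, -0.643, -0.656]] [0.492 0.212 1.034]
['pixels', 'vfov', 'cx', 'cy', 'R', 't']
top 44.82631082057661 318.40543961527237 209.8803685084124 [[-0.028, -1.0, -0.001], [-0.989, 0.028, -0.146], [0.146, -0.003, -0.989]] [1.00e-03 5.70e-01 1.24e+00]
['pixels', 'vfov', 'cx', 'cy', 'R', 't']
{'clock': 0.1, 'q': array([-6.61744009e+01,  1.49331436e+01, -7.97952038e+00,  6.71932549e+01,
        2.95753476e-04,  9.00017674e+01]), 'qvel': array([-0.03221804, -0.04794137,  0.1852935 , -0.00376512,  0.0255658 ,
       -0.01377419]), 'tau': array([ 4.79077116e-04, -4.06506908e+01,  2.54528117e+01,  1.00887616e-02,
        4.11563008e-05,  1.33582180e-06]), 'ee_pos': array([ 0.21181625, -0.47966708,  0.23052982]), 'ee_rot': array([-1.79894081e+02, -2.92485645e-04,  2.38238311e+01]), 'contact_force': array([0.3243916 , 0.52953515, 0.15214627]), 'moment': array([-0.05486458,  0.03076864,  0.01306316]), 'finger_gap': 0.08533241540002114}
mat scene [(0.88, [263.0, 157.0, 140.0, 89.0]
[... 1296 characters left out ...]
0])] [(0.81, [290.0, 238.0]), (0.63, [202.0, 337.0])]
small_jar top [(0.9, [173.0, 190.0, 23.0, 25.0])] [(0.96, [201.0, 184.0]), (0.4, [227.0, 374.0])]
tweezers scene [(0.76, [258.0, 285.0, 25.0, 35.0]), (0.16, [300.0, 172.0, 29.0, 18.0])] [(0.67, [296.0, 274.0])]
tweezers top [] [(0.42, [236.0, 189.0])]
marker_pen scene [(0.55, [384.0, 139.0, 18.0, 20.0])] [(0.46, [151.0, 393.0]), (0.3, [162.0, 416.0])]
marker_pen top [(0.51, [422.0, 228.0, 46.0, 6.0])] [(0.66, [233.0, 448.0]), (0.32, [198.0, 185.0])]
timer scene [(0.75, [300.0, 171.0, 29.0, 20.0])] [(0.57, [182.0, 313.0]), (0.26, [287.0, 237.0])]
timer top [(0.97, [326.0, 169.0, 24.0, 21.0])] [(0.6, [183.0, 339.0]), (0.26, [200.0, 185.0])]
```

```bash
python3 - <<'E'
import cv2
a=cv2.imread('pics/top0.png');b=cv2.imread('pics/scene0.png')
cv2.imwrite('pics/topc.png',cv2.resize(a[130:290,150:480],(792,384),interpolation=cv2.INTER_CUBIC))
cv2.imwrite('pics/scenec.png',cv2.resize(b[100:340,200:450],(625,600),interpolation=cv2.INTER_CUBIC))
E
```

```text
(no output)
```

View pics/top0.png

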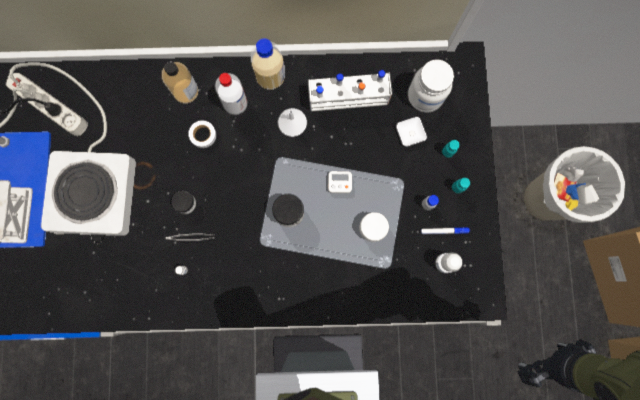

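View pics/topc.png

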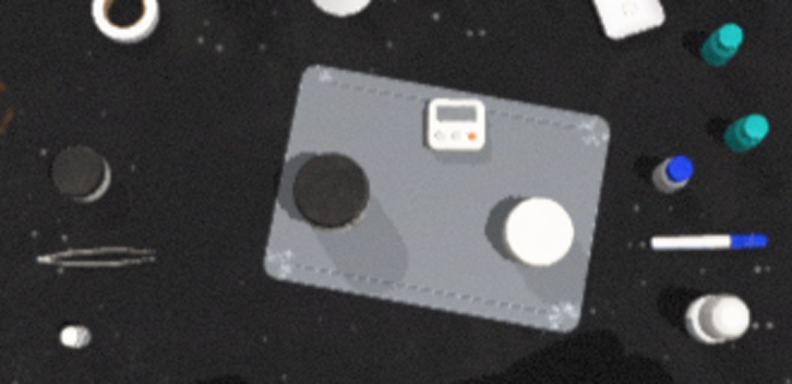

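View pics/scenec.png

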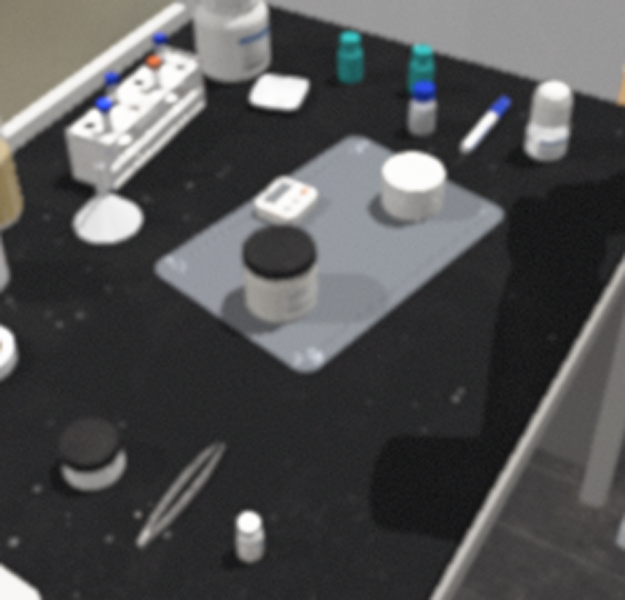

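View pics/scene0.png

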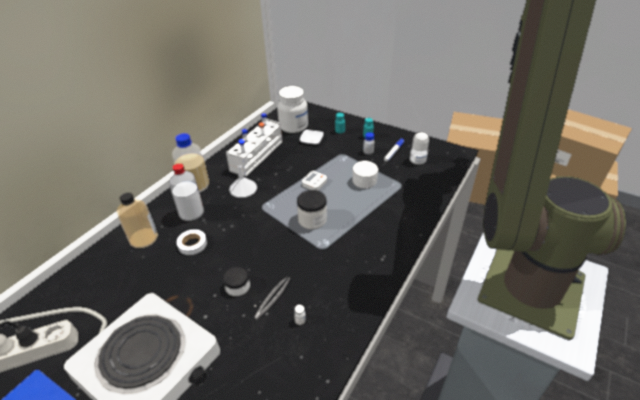

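```bash
python3 - <<'E'
from h import *
ft=grab('top','top1.png');fs=grab('scene','scene1.png')
import pickle;pickle.dump((ft,fs),open('f1.pkl','wb'))
def matmask(f):
    p=np.asarray(f['pixels']).astype(int); g=p.sum(2)/3
    m=((g>60)&(abs(p[...,0]-p[...,2])<40)).astype(np.uint8)
    return m
for n,f,roi in(('top',ft,(150,275,255,410)),('scene',fs,(150,250,258,408))):
    p=np.asarray(f['pixels']).astype(int)
    r0,r1,c0,c1=roi
    m=np.zeros((400,640),np.uint8); m[r0:r1,c0:c1]=matmask(f)[r0:r1,c0:c1]
    m=cv2.morphologyEx(m,cv2.MORPH_CLOSE,np.ones((5,5)))
    k,lab,st,_=cv2.connectedComponentsWithStats(m);b=1+st[1:,4].argmax();m=(lab==b).astype(np.uint8)
    cv2.imwrite(f'pics/mm_{n}.png',cv2.resize(m[r0:r1,c0:c1]*255,None,fx=4,fy=4))
    c=max(cv2.findContours(m,0,cv2.CHAIN_APPROX_NONE)[0],key=cv2.contourArea)[:,0].astype(float)
    P=np.array([onz(f,u,v,.004)[:2] for u,v in c])
    print(n,cv2.minAreaRect((P*1000).astype(np.float32)))
    # edge fit: rectangle fixed size fit
    from scipy.optimize import least_squares
    def sd(q,a=.25,b=.36,r=.02):
        x=q[:,0]-.025;y=q[:,1]
        dx=abs(x)-a/2+r;dy=abs(y)-b/2+r
        return np.hypot(np.maximum(dx,0),np.maximum(dy,0))+np.minimum(np.maximum(dx,dy),0)-r
    def res(v,full=False):
        th=v[2];R=np.array([[np.cos(th),np.sin(th)],[-np.sin(th),np.cos(th)]])
        return sd((P-v[:2])@R.T,.25+v[3],.36+v[4],abs(v[5]))
    best=least_squares(res,[.4,0,-.15,0,0,.02],loss='soft_l1',f_scale=.002)
    print(best.x, np.sqrt(np.mean(best.fun**2)),'deg',np.degrees(best.x[2]))
E
```

```text
top ((569.3856201171875, -58.9754638671875), (377.797607421875, 256.53912353515625), 77.29341888427734)
[ 5.45797270e-01 -4.75277893e-02 -2.12541764e-01  5.09410690e-04
  1.00102300e-04  9.05710213e-04] 0.0019424334784629326 deg -12.177746070735132
scene ((571.7939453125, -67.372802734375), (396.614013671875, 266.925537109375), 77.70161437988281)
[ 5.46517561e-01 -4.92931469e-02 -2.14190758e-01  6.69760025e-03
  7.67755104e-03 -3.26726309e-04] 0.00563850860127004 deg -12.272226454138847
```

```bash
python3 - <<'E'
from h import *
import pickle
ft,fs=pickle.load(open('f1.pkl','rb'))
C={'bottle':(430,203,369,145),'vial':(181,270,300,314),'dome':(448,263,420,149),'sjar':(184,202,236,282),'black':(288,209,312,210),'cream':(374,226,365,175)}
rows=[]
for f,i in((ft,0),(fs,2)):
    im=cv2.cvtColor(np.asarray(f['pixels']),cv2.COLOR_RGB2BGR); t=[]
    for k,c in C.items():
        u,v=c[i],c[i+1]; t.append(cv2.resize(im[v-25:v+25,u-22:u+22],(264,300),interpolation=cv2.INTER_NEAREST))
    rows+= [np.hstack(t[:3]),np.hstack(t[3:])]
cv2.imwrite('pics/crT.png',np.vstack(rows[:2]));cv2.imwrite('pics/crS.png',np.vstack(rows[2:]))
E
```

```text
(no output)
```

View pics/crT.png

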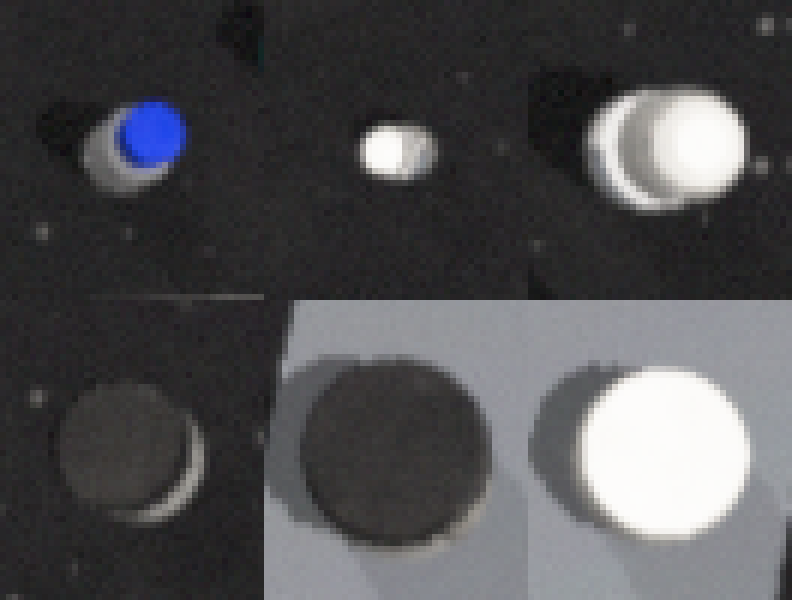

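View pics/crS.png

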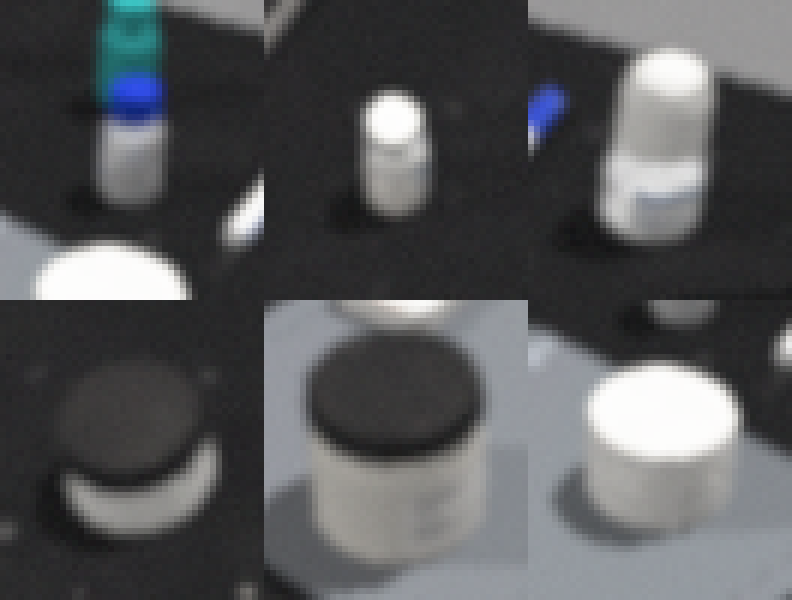

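```bash
cat > fit.py <<'E'
from h import *
from scipy.optimize import minimize
PROF={'bottle':[(0,.0165),(.045,.0165),(.048,.0135),(.066,.0135)],
'vial':[(0,.011),(.034,.011),(.034,.0095),(.045,.0095)],
'dome':[(0,.0255),(.045,.0255),(.05,.0235),(.07,.0235),(.082,.021),(.092,.0135),(.098,.003)],
'sjar':[(0,.03),(.041,.03)],'black':[(0,.041),(.079,.041)],'cream':[(0,.038),(.051,.038)]}
def rend(f,prof,x,y,z0,box,ss=8):
    c0,r0,w,h=box; im=np.zeros((h*ss,w*ss),np.uint8)
    a=np.linspace(0,2*np.pi,40,endpoint=False); rings=[]
    for z,r in prof:
        rings.append(np.array([proj(f,(x+r*np.cos(t),y+r*np.sin(t),z0+z)) for t in a]))
    for p,q in zip(rings[:-1],rings[1:]):
        P=np.vstack([p,q]); P=(P-[c0,r0]+.5)*ss-.5
        cv2.fillConvexPoly(im,cv2.convexHull(np.round(P*16).astype(np.int32)),255,shift=4)
    return cv2.resize(im,(w,h),interpolation=cv2.INTER_AREA)/255.
def fit(views,prof,x0,z0=0.):
    """views: list of (frame, soft mask full-size 0..1, box)"""
    def cost(v):
        return sum(((rend(f,prof,x0[0]+v[0]/1e3,x0[1]+v[1]/1e3,z0,b)-m[b[1]:b[1]+b[3],b[0]:b[0]+b[2]])**2).sum() for f,m,b in views)
    r=minimize(cost,[0,0],method='Nelder-Mead',options=dict(initial_simplex=[[0,0],[8,0],[0,8]],xatol=.1,fatol=.05))
    return np.array(x0)+r.x/1e3,r.fun
def blob(f,lo,hi,seed,box,val=None):
    p=np.asarray(f['pixels']).astype(float); g=p.max(2) if val is None else val(p)
    m=np.clip((g-lo)/(hi-lo),0,1)
    hard=np.zeros((400,640),np.uint8); c0,r0,w,h=box; hard[r0:r0+h,c0:c0+w]=m[r0:r0+h,c0:c0+w]>.3
    k,l=cv2.connectedComponents(hard); n=l[seed[1],seed[0]]
    keep=cv2.dilate((l==n).astype(np.uint8),np.ones((3,3))) if n else np.zeros_like(hard)
    return m*keep
def bx(u,v,s=20): return (int(u)-s,int(v)-s,2*s,2*s)
E
python3 - <<'E'
from fit import *
import pickle
ft,fs=pickle.load(open('f1.pkl','rb'))
def both(name,st,ss,lo,hi,z0=0,s=18,prof=None):
    pr=prof or PROF[name]
    x0=onz(ft,*st,pr[-1][0]+z0)[:2]
    vt=(ft,blob(ft,lo,hi,st,bx(*st,s)),bx(*st,s));vs=(fs,blob(fs,lo,hi,ss,bx(*ss,s)),bx(*ss,s))
    for tag,V in(('top',[vt]),('scene',[vs]),('both',[vt,vs])):
        x,c=fit(V,pr,x0,z0); print(name,tag,np.round(x*1000,1),round(c,1), [round(v[1].sum()) for v in V])
both('bottle',(433,201),(368,147),50,85,s=14)
both('vial',(179,270),(300,314),50,110)
both('dome',(449,263),(420,152),50,110)
E
```

```text
bottle top [ 585.5 -315.3] 8.0 [207]
bottle scene [ 585.7 -315.1] 28.5 [250]
bottle both [ 585.7 -315.3] 36.8 [207, 250]
vial top [423.3 352.5] 5.4 [105]
vial scene [426.1 349.6] 22.6 [219]
vial both [424.4 351.8] 36.5 [105, 219]
dome top [ 423. -352.] 22.0 [470]
dome scene [ 424.  -353.1] 74.8 [574]
dome both [ 423.2 -352.1] 97.4 [470, 574]
```

```bash
python3 - <<'E'
from fit import *
import pickle
ft,fs=pickle.load(open('f1.pkl','rb'))
g=lambda f:cv2.GaussianBlur(np.asarray(f['pixels']),(0,0),1).mean(2)
for f,u,v in((ft,184,202),(fs,236,282),(ft,288,209)):
    print(g(f)[v-16:v+17:2,u-18:u+19:2].astype(int))
val=lambda p:cv2.GaussianBlur(p,(0,0),.8).mean(2)
def both(name,vt,vs,x0,z0=0,pr=None,tags=('top','scene','both')):
    pr=pr or PROF[name]
    for tag,V in(('top',[vt]),('scene',[vs]),('both',[vt,vs])):
        if tag in tags:
            x,c=fit(V,pr,x0,z0); print(name,tag,np.round(x*1000,1),round(c,1), [round(v[1].sum()) for v in V])
st=(181,200);ss=(234,273)
bt=bx(184,202,17);bs=bx(236,281,19)
both('sjar',(ft,blob(ft,38,46,st,bt,val),bt),(fs,blob(fs,38,46,ss,bs,val),bs),onz(ft,181,200,.041)[:2])
# cream: lid disc
st=(375,226);ss=(365,170);bt=bx(*st,18);bs=bx(*ss,18)
lid=[(.0508,.038),(.051,.038)]
both('creamlid',(ft,blob(ft,170,220,st,bt),bt),(fs,blob(fs,200,235,ss,bs),bs),onz(ft,*st,.055)[:2],.004,lid)
# black lid
st=(288,209);ss=(312,200);bt=bx(*st,19);bs=bx(*ss,18)
v2=lambda p:255-p.mean(2)
lid=[(.0788,.041),(.079,.041)]
both('blacklid',(ft,blob(ft,185,200,st,bt,v2),bt),(fs,blob(fs,175,200,ss,bs,v2),bs),onz(ft,*st,.083)[:2],.004,lid)
E
```

```text
[[ 38  39  38  38  37  38  39  39  38  38  38  39  40  40  40  40  39  39
   39]
 [ 38  38  37  37  37  37  38  39  39  38  38  39  40  40  41  41  40  39
   40]
 [ 39  41  38  37  37  37  41  43  46  47  44  40  40  40  40  40  39  39
   39]
 [ 48  63  45  38  38  46  53  54  56  58  60  52  43  41  39  39  40  39
   39]
 [ 47  57  41  39  46  55  56  56  56  57  58  57  51  46  41  39  41  40
   38]
 [ 40  39  37  40  51  54  55  56  56  57  57  55  55  58  52  39  38  40
   40]
 [ 38  37  35  44  53  54  55  57  57  58  57  55  56  59  74  47  40  39
   40]
 [ 39  39  36  48  54  55  57  58  57  59  58  56  55  57  92  63  42  40
   39]
 [ 40  40  37  49  54  55  57  57  57  60  58  57  56  58 108  72  40  40
   38]
 [ 40  40  38  48  56  57  59  59  60  62  59  58  52  64 116  71  39  39
   38]
 [ 39  40  38  44  58  61  61  62  63  63  59  55  54  93 122  60  38  36
   38]
 [ 38  40  40  41  52  60  61  62  62  62  55  51  78 122  96  43  35  34
   35]
 [ 39  40  41  40  45  52  54  55  56  55  58  79 119 109  56  36  36  35
   36]
 [ 38  40  40  38  40  42  44  51  58  66  90 1
[... 2696 characters left out ...]
3 137
  137]
 [114  94  81  56  54  57  56  54  55  57  57  57  56  58  79 120 140 137
  137]
 [140 126 111  89  62  52  53  54  56  57  57  55  55  73 109 135 139 136
  137]
 [151 150 145 136 110  74  59  54  54  56  61  65  91 110 126 136 137 137
  137]
 [152 152 152 152 146 124 109  98  94  96 107 119 135 137 135 137 137 138
  138]]
sjar top [604.1 345.5] 35.9 [587]
sjar scene [604.3 349.4] 163.5 [940]
sjar both [604.2 346.2] 211.5 [587, 940]
creamlid top [ 521.5 -159.9] 24.2 [622]
creamlid scene [ 521.  -157.4] 13.1 [283]
creamlid both [ 521.4 -159.4] 42.7 [622, 283]
blacklid top [568.7  65.5] 72.0 [676]
blacklid scene [564.3  73.3] 31.3 [441]
blacklid both [566.9  68.7] 169.6 [676, 441]
```

```bash
cat >> h.py <<'E'
M=np.array([.5457,-.0475]);TH=-.2130
EX=np.array([np.cos(TH),np.sin(TH)]);EY=np.array([-np.sin(TH),np.cos(TH)])
def mat(p): d=np.asarray(p)[:2]-M; return np.array([d@EX,d@EY])*1000
def st():
    s=manip.get_state(); p=s['ee_pos']
    print('t',round(s['clock'],2),'mat',np.round(mat(p),1),'z',round(p[2]*1000,1),'rot',np.round(s['ee_rot'],2),'F',np.round(s['contact_force'],1),'gap',round(s['finger_gap']*1000,1)); return s
E
python3 - <<'E'
from h import *
import pickle
ft,fs=pickle.load(open('f1.pkl','rb'))
for n,p in dict(bottle=(.5856,-.3152),vial=(.4240,.3517),dome=(.4231,-.3521),sjar=(.6042,.346),cream=(.5215,-.1598),black=(.569,.065)).items(): print(n,mat(p))
for n,uv,z in(('timer',(340,181),.025),('pen',(445,231),.0075),('turq',(460,188),.03),('tweez',(190,238),.005)): print(n,mat(onz(ft,*uv,z)))
# heights from two views: tops
print('bottle cap',tri(ft,(433,201),fs,(368.5,135.5)))
print('vial cap',tri(ft,(179,270),fs,(299,309)))
print('dome tip',tri(ft,(454,262),fs,(421.5,135)))
print('sjar lid',tri(ft,(181.5,200.5),fs,(234.5,275.5)))
print('cream lid',tri(ft,(374.5,226),fs,(365,169)))
st()
E
```

```text
bottle [  95.5882248  -253.21570109]
vial [-203.33782372  364.45199882]
dome [ -55.43905606 -323.63317361]
sjar [-26.00519883 396.97383999]
cream [ 8.63320657e-02 -1.14877859e+02]
black [ -1.0082717  114.88308574]
timer [107.50904211  -5.66992472]
pen [  27.83204747 -308.49248069]
turq [ 146.66587314 -325.79501015]
tweez [-116.74252653  364.17600478]
bottle cap (array([ 0.58399377, -0.31361689,  0.0619288 ]), np.float64(0.004686429303170823))
vial cap (array([0.42323509, 0.35117746, 0.04296791]), np.float64(0.0017023884796563192))
dome tip (array([ 0.42153404, -0.34861133,  0.0959574 ]), np.float64(0.0008924551731368955))
sjar lid (array([0.60643609, 0.34799849, 0.03974667]), np.float64(0.0015551203796699547))
cream lid (array([ 0.52191549, -0.1605431 ,  0.04937339]), np.float64(0.00022052532014622304))
t 2.2 mat [-234.6 -493.5] z 231.3 rot [180.    -0.    23.82] F [-1.2  0.2 -0.7] gap 85.4
```

step_arm(commands=[[[0,0,0],0.126,1],[[0,0,0],0.126,1],[[0,0,0],0.126,1],[[0,0,0],0.126,1],[[0,0,0],0.125,1],[[0,0,0],0,1]], newtons=30)

```text
clock: 2.8
ee_pos: [0.2121, -0.4803, 0.2313]
ee_rot: [-180.0, 0.0, -12.2]
contact_force: [-0.8, -0.7, -0.4]
finger_gap: 0.0854
```

```bash
python3 -c "
from h import *
st()"
```

```text
t 2.8 mat [-234.6 -493.5] z 231.3 rot [-180.     0.   -12.2] F [-0.8 -0.7 -0.4] gap 85.4
```

step_arm(commands=[[[33,-24,0],0,1],[[33,-24,0],0,1],[[33,-24,0],0,1],[[33,-24,0],0,1],[[33,-24,0],0,1],[[33,-24,0],0,1],[[33,-24,0],0,1],[[33,-24,0],0,1],[[33,-24,0],0,1],[[33,-24,0],0,1]])

```text
clock: 3.8
ee_pos: [0.5869, -0.3146, 0.2313]
ee_rot: [180.0, -0.0, -12.0]
contact_force: [0.2, -0.4, 0.6]
finger_gap: 0.0852
```

step_arm(commands=[[[0,0,0],0,1],[[0,0,0],0,1]])

```text
clock: 4.0
ee_pos: [0.5858, -0.3149, 0.2306]
ee_rot: [180.0, 0.1, -12.0]
contact_force: [-0.4, -0.3, 0.3]
finger_gap: 0.0855
```

```bash
python3 -c "
from h import *
st()"
```

```text
t 4.0 mat [  95.7 -252.8] z 230.6 rot [ 1.7999e+02  7.0000e-02 -1.2000e+01] F [-0.4 -0.3  0.3] gap 85.5
```

step_arm(commands=[[[0,0,30],0,1],[[0,0,30],0,1],[[0,0,30],0,1],[[0,0,30],0,1],[[0,0,25],0,1],[[0,0,25],0,1],[[0,0,20],0,1],[[0,0,15],0,1],[[0,0,15],0,1],[[0,0,0],0,1]])

```text
clock: 5.0
ee_pos: [0.5821, -0.3155, 0.0094]
ee_rot: [-179.9, 0.3, -12.3]
contact_force: [-1.0, 0.9, -0.5]
finger_gap: 0.0855
```

```bash
python3 -c "
from h import *
s=st(); f=grab('scene','s2.png'); cv2.imwrite('pics/s2c.png',cv2.resize(cv2.imread('pics/s2.png')[90:220,280:460],(720,520),interpolation=2))"
```

```text
t 5.0 mat [  92.2 -254.3] z 9.4 rot [-179.94    0.28  -12.25] F [-1.   0.9 -0.5] gap 85.5
```

View pics/s2c.png

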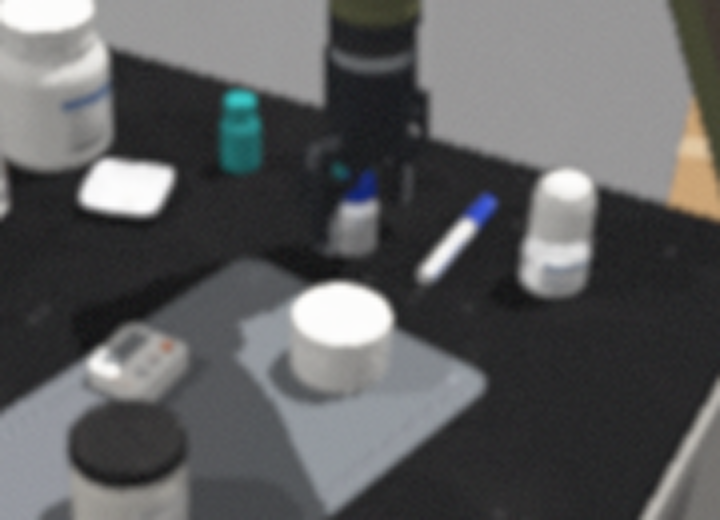

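step_arm(commands=[[[3,0,1],0,1],[[0,0,0],0,0.6],[[0,0,0],0,0.45],[[0,0,0],0,0.3],[[0,0,0],0,0],[[0,0,0],0,0],[[0,0,0],0,0],[[0,0,0],0,0]], newtons=30)

```text
clock: 5.85
ee_pos: [0.5886, -0.3163, 0.0108]
ee_rot: [180.0, -0.0, -12.2]
contact_force: [-1.1, 1.4, 5.0]
finger_gap: 0.0319
```

```bash
python3 -c "
from h import *
st()"
```

```text
t 5.85 mat [  98.7 -253.7] z 10.8 rot [ 1.7998e+02 -4.0000e-02 -1.2210e+01] F [-1.1  1.4  5. ] gap 31.9
```

step_arm(commands=[[[0,0,-5],0,0],[[0,0,-10],0,0],[[0,0,-15],0,0],[[0,0,-20],0,0],[[0,0,-20],0,0],[[0,0,-20],0,0],[[0,0,-15],0,0],[[0,0,-10],0,0],[[0,0,-5],0,0],[[0,0,0],0,0]])

```text
clock: 6.85
ee_pos: [0.5886, -0.3163, 0.1309]
ee_rot: [180.0, -0.0, -12.2]
contact_force: [0.1, 0.4, -0.8]
finger_gap: 0.0319
```

step_arm(commands=[[[-5,-10,0],0,0],[[-10,-30,0],0,0],[[-13,-35,0],0,0],[[-13,-35,0],0,0],[[-13,-35,0],0,0],[[-13,-35,0],0,0],[[-13,-35,0],0,0],[[-10,-25,0],0,0],[[-5,-13,0],0,0],[[0,0,0],0,0]])

```text
clock: 7.85
ee_pos: [0.5412, -0.0803, 0.1306]
ee_rot: [-178.4, 0.1, -9.3]
contact_force: [0.1, -0.7, 0.1]
finger_gap: 0.0317
```

```bash
python3 -c "
from h import *
s=st(); f=grab('scene','s3.png'); f=grab('top','t3.png'); a=cv2.resize(cv2.imread('pics/s3.png')[80:260,260:440],(400,400),interpolation=2);b=cv2.resize(cv2.imread('pics/t3.png')[130:310,250:430],(400,400),interpolation=2);cv2.imwrite('pics/s3c.png',np.hstack([a,b]));st()"
```

```text
t 7.85 mat [  2.5 -33. ] z 130.6 rot [-1.7844e+02  7.0000e-02 -9.3000e+00] F [ 0.1 -0.7  0.1] gap 31.7
t 7.95 mat [  3.9 -33.9] z 130.9 rot [-1.7846e+02 -2.0000e-02 -9.3800e+00] F [ 0.5 -0.  -0.2] gap 31.6
```

View pics/s3c.png

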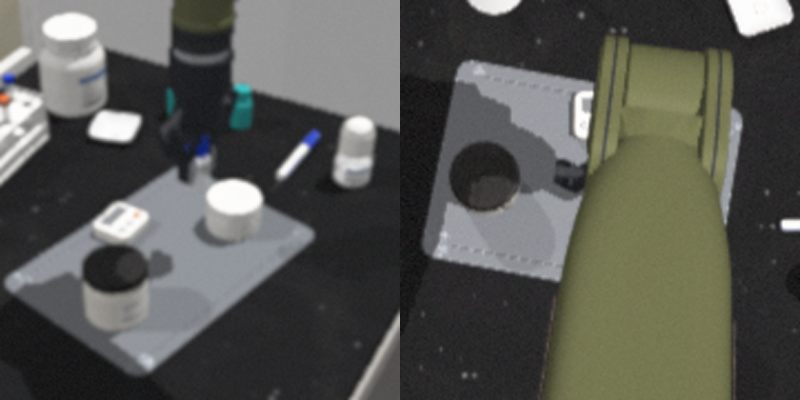

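step_arm(commands=[[[0,0,0],0,0],[[0,-5,0],0,0],[[0,-10,0],0,0],[[0,0,0],0,0],[[0,0,0],0,0]])

```text
clock: 8.45
ee_pos: [0.5434, -0.0728, 0.1313]
ee_rot: [-178.1, 0.0, -8.7]
contact_force: [0.2, 0.1, -0.0]
finger_gap: 0.032
```

```bash
python3 -c "
from h import *
s=st();print(np.round(s['q'],2),np.round(s['qvel'],2))"
```

```text
t 8.45 mat [  3.1 -25.2] z 131.3 rot [-1.7809e+02  2.0000e-02 -8.6900e+00] F [ 0.2  0.1 -0. ] gap 32.0
[ -8.74  20.64 -15.16  54.22   1.91 179.94] [-0.17 -0.06 -0.04  0.14  0.02 -0.08]
```

step_arm(commands=[[[0,0,0],-0.147,0],[[0,0,0],-0.147,0],[[0,0,0],-0.147,0],[[0,0,0],-0.147,0],[[0,0,0],-0.147,0],[[0,0,0],0,0]])

```text
clock: 9.05
ee_pos: [0.5434, -0.0728, 0.1314]
ee_rot: [-178.6, -1.3, 33.4]
contact_force: [-0.9, -0.1, 0.1]
finger_gap: 0.0318
```

```bash
python3 -c "
from h import *
s=st();print(np.round(s['q'],2))"
```

```text
t 9.05 mat [  3.1 -25.3] z 131.4 rot [-178.58   -1.27   33.39] F [-0.9 -0.1  0.1] gap 31.8
[ -8.75  20.63 -15.17  54.21   1.91 137.85]
```

step_arm(commands=[[[0,0,0],-0.149,0],[[0,0,0],-0.149,0],[[0,0,0],-0.149,0],[[0,0,0],-0.149,0],[[0,0,0],-0.149,0],[[0,0,0],-0.149,0],[[0,0,0],-0.149,0],[[0,0,0],-0.149,0],[[0,0,0],-0.149,0],[[0,0,0],-0.149,0]])

```text
clock: 10.05
ee_pos: [0.5434, -0.0729, 0.1313]
ee_rot: [178.8, -1.5, 118.9]
contact_force: [-0.4, -1.0, -1.2]
finger_gap: 0.0321
```

step_arm(commands=[[[0,0,0],-0.149,0],[[0,0,0],-0.149,0],[[0,0,0],-0.149,0],[[0,0,0],-0.149,0],[[0,0,0],-0.149,0],[[0,0,0],-0.149,0],[[0,0,0],-0.149,0],[[0,0,0],-0.149,0],[[0,0,0],-0.149,0],[[0,0,0],-0.149,0]])

```text
clock: 11.05
ee_pos: [0.5434, -0.0728, 0.1313]
ee_rot: [178.4, 1.0, -155.7]
contact_force: [-0.2, 0.3, -0.3]
finger_gap: 0.0319
```

step_arm(commands=[[[0,0,0],-0.149,0],[[0,0,0],-0.149,0],[[0,0,0],-0.149,0],[[0,0,0],-0.149,0],[[0,0,0],-0.149,0],[[0,0,0],-0.149,0],[[0,0,0],-0.149,0],[[0,0,0],-0.149,0],[[0,0,0],-0.149,0],[[0,0,0],-0.149,0]])

```text
clock: 12.05
ee_pos: [0.5433, -0.0728, 0.1313]
ee_rot: [-179.1, 1.7, -70.3]
contact_force: [0.3, -0.4, -0.4]
finger_gap: 0.0319
```

step_arm(commands=[[[0,0,0],-0.149,0],[[0,0,0],-0.149,0],[[0,0,0],-0.149,0],[[0,0,0],-0.149,0],[[0,0,0],-0.149,0],[[0,0,0],-0.149,0],[[0,0,0],-0.149,0],[[0,0,0],0,0]])

```text
clock: 12.85
ee_pos: [0.5434, -0.0729, 0.1314]
ee_rot: [-178.1, 0.1, -10.9]
contact_force: [-0.4, -1.3, -0.9]
finger_gap: 0.0316
```

```bash
python3 -c "
from h import *
s=st();print(np.round(s['q'],2))"
```

```text
t 12.85 mat [  3.1 -25.3] z 131.4 rot [-1.7809e+02  8.0000e-02 -1.0890e+01] F [-0.4 -1.3 -0.9] gap 31.6
[  -8.75   20.63  -15.17   54.22    1.91 -177.86]
```

step_arm(commands=[[[0,0,0],-0.1,0],[[0,0,0],-0.1,0],[[0,0,0],-0.1,0],[[0,0,0],0,0]])

```text
clock: 13.25
ee_pos: [0.5464, -0.0011, 0.1313]
ee_rot: [178.6, -0.1, 0.3]
contact_force: [0.0, 0.1, -0.5]
finger_gap: 0.0319
```

```bash
python3 -c "
from h import *
s=st();print(np.round(s['q'],2))"
```

```text
t 13.25 mat [-9.1 45.5] z 131.3 rot [ 1.786e+02 -1.400e-01  3.500e-01] F [ 0.   0.1 -0.5] gap 31.9
[   0.71   20.37  -15.57   53.93   -1.4  -179.63]
```

step_arm(commands=[[[0,0,0],0.149,0],[[0,0,0],0.149,0],[[0,0,0],0.149,0],[[0,0,0],0.149,0],[[0,0,0],0.149,0],[[0,0,0],0.149,0],[[0,0,0],0.149,0],[[0,0,0],0.149,0],[[0,0,0],0.149,0],[[0,0,0],0.149,0]])

```text
clock: 14.25
ee_pos: [0.5464, -0.0046, 0.1313]
ee_rot: [-180.0, -1.5, -85.7]
contact_force: [0.5, -0.1, -0.7]
finger_gap: 0.0316
```

step_arm(commands=[[[0,0,0],0.149,0],[[0,0,0],0.149,0],[[0,0,0],0.149,0],[[0,0,0],0.149,0],[[0,0,0],0.149,0],[[0,0,0],0.149,0],[[0,0,0],0.149,0],[[0,0,0],0.149,0],[[0,0,0],0.149,0],[[0,0,0],0.149,0]])

```text
clock: 15.25
ee_pos: [0.5464, -0.0046, 0.1313]
ee_rot: [-178.5, -0.1, -171.0]
contact_force: [0.1, -0.5, -1.1]
finger_gap: 0.0317
```

step_arm(commands=[[[0,0,0],0.149,0],[[0,0,0],0.149,0],[[0,0,0],0.149,0],[[0,0,0],0.149,0],[[0,0,0],0.149,0],[[0,0,0],0.149,0],[[0,0,0],0.149,0],[[0,0,0],0.149,0],[[0,0,0],0.149,0],[[0,0,0],0.149,0]])

```text
clock: 16.25
ee_pos: [0.5464, -0.0046, 0.1313]
ee_rot: [-179.8, 1.5, 103.6]
contact_force: [-0.4, 0.9, -0.5]
finger_gap: 0.0316
```

step_arm(commands=[[[0,0,0],0.149,0],[[0,0,0],0.149,0],[[0,0,0],0.149,0],[[0,0,0],0.149,0],[[0,0,0],0.149,0],[[0,0,0],0.149,0],[[0,0,0],0.149,0],[[0,0,0],0.149,0],[[0,0,0],0.149,0],[[0,0,0],0.149,0]])

```text
clock: 17.25
ee_pos: [0.5464, -0.0046, 0.1314]
ee_rot: [178.6, 0.3, 18.2]
contact_force: [-0.1, 0.2, 0.1]
finger_gap: 0.0321
```

step_arm(commands=[[[0,0,0],0.149,0],[[0,0,0],0.149,0],[[0,0,0],0.06,0],[[0,0,0],0,0]])

```text
clock: 17.65
ee_pos: [0.5463, -0.0151, 0.1314]
ee_rot: [179.0, -0.2, -1.0]
contact_force: [-0.2, -0.1, -0.1]
finger_gap: 0.0318
```

```bash
python3 -c "
from h import *
s=st();print(np.round(s['q'],2))"
```

```text
t 17.65 mat [-6.3 31.8] z 131.4 rot [178.97  -0.19  -0.96] F [-0.2 -0.1 -0.1] gap 31.8
[ -0.98  20.33 -15.62  53.86  -1.03 179.98]
```

step_arm(commands=[[[0,0,0],0.04,0],[[0,0,0],0.045,0],[[0,0,0],0,0]])

```text
clock: 17.95
ee_pos: [0.545, -0.0375, 0.1314]
ee_rot: [-179.9, -0.2, -3.9]
contact_force: [-0.5, -0.3, -1.0]
finger_gap: 0.0319
```

```bash
python3 -c "
from h import *
s=st();print(np.round(s['q'],2))"
```

```text
t 17.95 mat [-2.8  9.6] z 131.4 rot [-179.94   -0.24   -3.92] F [-0.5 -0.3 -1. ] gap 31.9
[-3.9700e+00  2.0280e+01 -1.5690e+01  5.3790e+01  6.0000e-02  1.7995e+02]
```

step_arm(commands=[[[0,0,0],-0.149,0],[[0,0,0],-0.149,0],[[0,0,0],-0.149,0],[[0,0,0],-0.149,0],[[0,0,0],-0.149,0],[[0,0,0],-0.149,0],[[0,0,0],-0.149,0],[[0,0,0],-0.149,0],[[0,0,0],-0.149,0],[[0,0,0],-0.149,0]])

```text
clock: 18.95
ee_pos: [0.5451, -0.0356, 0.1313]
ee_rot: [179.8, -0.1, 82.0]
contact_force: [-0.6, 0.5, -0.7]
finger_gap: 0.0318
```

step_arm(commands=[[[0,0,0],-0.149,0],[[0,0,0],-0.149,0],[[0,0,0],-0.149,0],[[0,0,0],-0.149,0],[[0,0,0],-0.149,0],[[0,0,0],-0.149,0],[[0,0,0],-0.149,0],[[0,0,0],-0.149,0],[[0,0,0],-0.149,0],[[0,0,0],-0.149,0]])

```text
clock: 19.95
ee_pos: [0.5451, -0.0356, 0.1313]
ee_rot: [179.9, 0.2, 167.3]
contact_force: [1.1, 0.3, -0.5]
finger_gap: 0.0318
```

step_arm(commands=[[[0,0,0],-0.017,0],[[0,0,0],0,0]])

```text
clock: 20.15
ee_pos: [0.5452, -0.0356, 0.1313]
ee_rot: [179.9, 0.2, 167.8]
contact_force: [0.2, 0.3, -1.2]
finger_gap: 0.0319
```

```bash
python3 -c "
from h import *
s=st();print(np.round(s['q'],2))
f=grab('scene','s4.png'); f=grab('top','t4.png'); a=cv2.resize(cv2.imread('pics/s4.png')[80:260,260:440],(400,400),interpolation=2);b=cv2.resize(cv2.imread('pics/t4.png')[130:310,250:430],(400,400),interpolation=2);cv2.imwrite('pics/s4c.png',np.hstack([a,b]))"
```

```text
t 20.15 mat [-3.1 11.5] z 131.3 rot [179.88   0.23 167.84] F [ 0.2  0.3 -1.2] gap 31.9
[ -3.79  20.28 -15.69  53.79   0.09   8.38]
```

View pics/s4c.png

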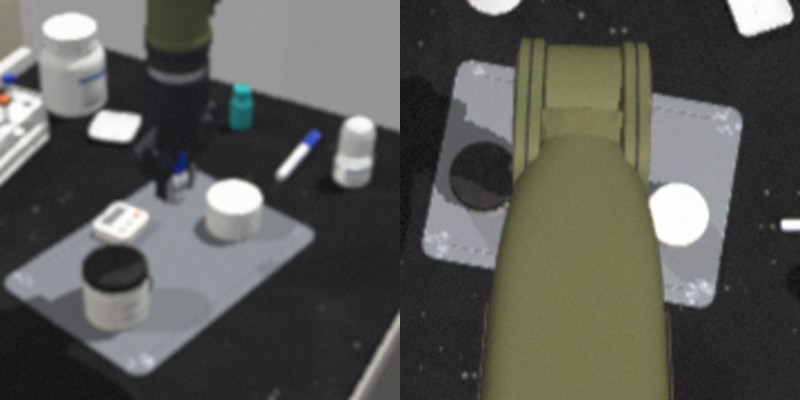

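step_arm(commands=[[[0,-5,5],0,0],[[0,-6.5,15],0,0],[[0,0,20],0,0],[[0,0,20],0,0],[[0,0,20],0,0],[[0,0,15],0,0],[[0,0,10],0,0],[[0,0,5],0,0],[[0,0,0],0,0],[[0,0,0],0,0]])

```text
clock: 21.25
ee_pos: [0.5438, -0.0467, 0.0218]
ee_rot: [179.9, 0.3, 168.0]
contact_force: [-0.2, 0.3, -0.5]
finger_gap: 0.0318
```

```bash
python3 -c "
from h import *
s=st()"
```

```text
t 21.25 mat [-2.1  0.4] z 21.8 rot [179.88   0.28 168.  ] F [-0.2  0.3 -0.5] gap 31.8
```

step_arm(commands=[[[1,-0.4,3],0,0],[[0,0,3],0,0],[[0,0,0],0,0]])

```text
clock: 21.55
ee_pos: [0.542, -0.0467, 0.0152]
ee_rot: [179.9, 0.2, 168.0]
contact_force: [-0.0, 1.4, -0.9]
finger_gap: 0.0317
```

```bash
python3 -c "
from h import *
s=st()"
```

```text
t 21.55 mat [-3.8 -0. ] z 15.2 rot [179.89   0.21 168.01] F [-0.   1.4 -0.9] gap 31.7
```

Lower a touch more, release, rise.

step_arm(commands=[[[-0.7,0,0.5],0,0],[[0,0,0],0,0.42],[[0,0,0],0,0.5],[[0,0,0],0,0.6],[[0,0,0],0,0.7],[[0,0,0],0,0.7],[[0,0,-10],0,0.7],[[0,0,-30],0,0.7],[[0,0,-40],0,0.8],[[0,0,-40],0,1]])

```text
clock: 22.55
ee_pos: [0.5418, -0.047, 0.1365]
ee_rot: [179.9, 0.2, 168.0]
contact_force: [0.4, -0.9, -0.9]
finger_gap: 0.0805
```

```bash
python3 -c "
from h import *
s=st()"
```

```text
t 22.55 mat [-3.9 -0.3] z 136.5 rot [179.89   0.18 168.01] F [ 0.4 -0.9 -0.9] gap 80.5
```

step_arm(commands=[[[10,20,0],0,1],[[15,25,0],0,1],[[15,30,0],0,1],[[15,30,0],0,1],[[15,30,0],0,1],[[15,30,0],0,1],[[15,30,0],0,1],[[15,30,0],0,1],[[15,25,0],0,1],[[15,25,0],0,1]])

```text
clock: 23.55
ee_pos: [0.4573, 0.2534, 0.1356]
ee_rot: [179.9, 0.3, 168.0]
contact_force: [0.7, 0.4, -0.5]
finger_gap: 0.0855
```

step_arm(commands=[[[15,25,0],0,1],[[15,25,0],0,1],[[10,20,0],0,1],[[10,10,0],0,1],[[4,10,0],0,1],[[0,0,0],0,1],[[0,0,0],0,1]])

```text
clock: 24.25
ee_pos: [0.4237, 0.3508, 0.1348]
ee_rot: [179.9, 0.2, 168.0]
contact_force: [-0.1, -0.1, 0.1]
finger_gap: 0.0855
```

```bash
python3 - <<'E'
from fit import *
s=st()
ft=grab('top','t5.png');cv2.imwrite('pics/t5c.png',cv2.resize(cv2.imread('pics/t5.png')[130:310,250:450],(800,720)[:1]+(600,),interpolation=2))
fs=grab('scene','s5.png')
import pickle;pickle.dump((ft,fs),open('f5.pkl','wb'))
E
```

```text
t 24.25 mat [-203.4  363.5] z 134.8 rot [179.92   0.24 167.99] F [-0.1 -0.1  0.1] gap 85.5
```

View pics/t5c.png

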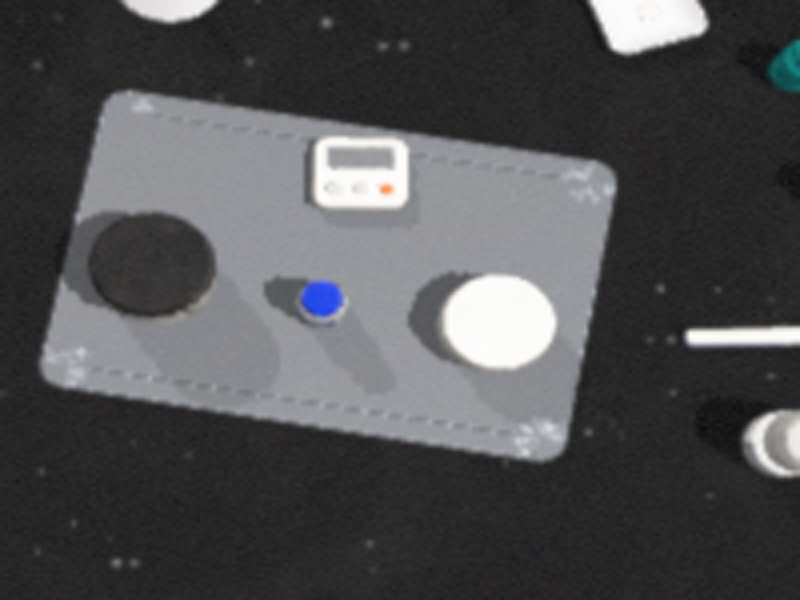

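View pics/s5.png

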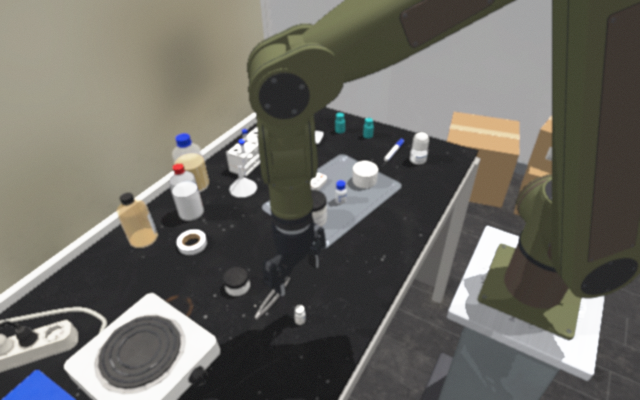

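```bash
python3 - <<'E'
from fit import *
import pickle
ft,fs=pickle.load(open('f5.pkl','rb'))
blue=lambda p:p[...,2]-p[...,0]
P=[(.048,.0135),(.066,.0135)]
bt=bx(330,220,12);vt=(ft,blob(ft,60,140,(330,219),bt,blue),bt)
bs=bx(341,186,12);vs=(fs,blob(fs,60,140,(341,185),bs,blue),bs)
for V in([vt],[vs],[vt,vs]):
    x,c=fit(V,P,(.5457,-.0475),.004);print(mat(x),c,V[0][1].sum())
# cream lid again with same method for bias
lid=[(.0508,.038),(.051,.038)];b=bx(375,226,18);x,c=fit([(ft,blob(ft,170,220,(375,226),b),b)],lid,(.5215,-.16),.004);print('cream',mat(x))
E
```

```text
[-4.00266275  2.15457426] 5.456293012302959 81.85
[ 0.14297944 -2.8808258 ] 20.392554786620533 59.75
[-3.29673567  2.00400173] 28.554910851595537 81.85
cream [  -0.28452975 -114.85508297]
```

```bash
python3 - <<'E'
from fit import *
import pickle
blue=lambda p:p[...,2]-p[...,0]
P=[(.048,.0135),(.066,.0135)]
ft,fs=pickle.load(open('f1.pkl','rb'))
bt=bx(433,201,12);m=blob(ft,60,140,(433,201),bt,blue);x,c=fit([(ft,m,bt)],P,(.5857,-.3152),0);print(mat(x),c,m.sum())
ft,fs=pickle.load(open('f5.pkl','rb'))
bt=bx(330,220,12);m=blob(ft,60,140,(330,219),bt,blue)
yy,xx=np.mgrid[:400,:640];c=((xx*m).sum()/m.sum(),(yy*m).sum()/m.sum());print(c,mat(onz(ft,*c,.0695)))
g=np.asarray(ft['pixels']).mean(2).astype(int);print(g[210:234,318:346:1])
E
```

```text
[  95.49682205 -253.82369629] 7.985013216070741 88.0
(np.float64(330.0496334758705), np.float64(219.00366524129504)) [-5.07488436  2.09356225]
[[154 152 155 150 150 152 152 153 153 152 149 150 153 152 153 153 152 155
  152 153 153 151 154 154 152 151 150 152]
 [151 151 151 153 154 151 153 151 153 151 153 153 153 150 149 153 148 154
  151 151 153 153 152 155 152 154 153 153]
 [145 129 149 150 149 149 148 150 148 155 153 151 154 152 152 155 153 156
  153 150 151 151 153 153 154 151 154 155]
 [121 105 119 121 120 120 121 122 128 146 150 153 152 153 152 154 152 154
  154 153 152 149 152 152 152 151 153 154]
 [ 96  92  92  94  91  93  92  92 102 126 133 145 149 151 146 144 151 151
  152 154 153 154 151 155 156 151 154 154]
 [ 90  89  89  90  89  91  90  91 102 119 119 122 124 128 128 135 135 148
  150 152 153 153 153 152 153 154 153 155]
 [ 90  88  91  89  89  91  93 108 122 117 116 120 118 120 120 123 140 155
  154 153 153 153 154 154 154 148 153 152]
 [ 92  91  90  89  91  92  99 125 121 115 113 116 116 118 117 118 134 157
  154 155 156 152 152 154 155 154 152 153]
 [ 92  90  91  88  92
[... 1151 characters left out ...]
154 153 149 154 154 153 152 153 142 131 126 130 131 130 128 137 138 138
  139 140 137 139 140 154 153 157 156 154]
 [150 155 154 154 153 155 154 154 150 148 140 138 134 138 136 139 137 143
  140 140 140 139 141 146 155 155 153 155]
 [152 153 155 152 155 155 153 154 154 153 146 141 138 141 141 140 140 140
  139 137 137 140 138 141 148 152 155 156]
 [146 155 155 153 155 155 156 155 153 155 153 141 140 137 137 138 135 139
  139 140 138 139 139 139 143 148 152 156]
 [142 150 155 155 154 153 157 154 151 154 153 145 141 140 138 139 136 138
  140 140 139 137 139 139 141 143 153 156]
 [139 148 153 154 155 154 153 154 155 153 155 153 147 140 139 138 139 141
  140 141 139 136 137 141 138 139 146 154]]
```

```bash
python3 - <<'E'
from fit import *
import pickle
ft,fs=pickle.load(open('f5.pkl','rb'))
out=[]
for f,u,v in((ft,330,221),(fs,341,190)):
    S=12; im=cv2.cvtColor(np.asarray(f['pixels']),cv2.COLOR_RGB2BGR)[v-16:v+16,u-16:u+16]
    im=cv2.resize(im,None,fx=S,fy=S,interpolation=0)
    for pos,col in(((0,0),(0,255,0)),((-4,2),(0,0,255))):
        c=M+(EX*pos[0]+EY*pos[1])/1000
        for z,r in((.004,.0165),(.049,.0165),(.052,.0135),(.07,.0135)):
            P=np.array([(proj(f,(c[0]+r*np.cos(t),c[1]+r*np.sin(t),z))-[u-16,v-16]+.5)*S for t in np.linspace(0,6.28,50)])
            cv2.polylines(im,[P.astype(np.int32)],True,col,1)
    out.append(im)
cv2.imwrite('pics/ov.png',np.hstack(out))
E
```

```text
(no output)
```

View pics/ov.png

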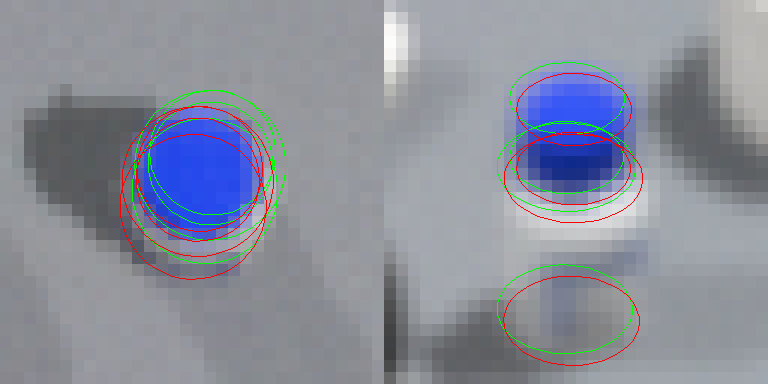

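step_arm(commands=[[[-10,-20,0],0,1],[[-15,-25,0],0,1],[[-15,-30,0],0,1],[[-15,-30,0],0,1],[[-15,-30,0],0,1],[[-15,-30,0],0,1],[[-15,-30,0],0,1],[[-15,-30,0],0,1],[[-15,-25,0],0,1],[[-15,-25,0],0,1]])

```text
clock: 25.35
ee_pos: [0.5082, 0.05, 0.1349]
ee_rot: [179.9, 0.2, 167.9]
contact_force: [0.5, 0.5, -0.4]
finger_gap: 0.0855
```

step_arm(commands=[[[-15,-25,0],0,1],[[-15,-25,0],0,1],[[-10,-20,0],0,1],[[-10,-10,0],0,1],[[-4,-8,0],0,0.9],[[0,0,0],0,0.8],[[0,0,0],0,0.8],[[0,0,15],0,0.8],[[0,0,20],0,0.8],[[0,0,20],0,0.8]])

```text
clock: 26.35
ee_pos: [0.543, -0.0438, 0.0796]
ee_rot: [179.9, 0.3, 168.1]
contact_force: [-0.5, 0.2, 0.0]
finger_gap: 0.0687
```

```bash
python3 -c "
from h import *
s=st()"
```

```text
t 26.35 mat [-3.4  3. ] z 79.6 rot [179.86   0.26 168.1 ] F [-0.5  0.2  0. ] gap 68.7
```

step_arm(commands=[[[0.5,-2,20],0,0.8],[[0,0,20],0,0.8],[[0,0,15],0,0.8],[[0,0,8],0,0.8],[[0,0,0],0,0.5],[[0,0,0],0,0.2],[[0,0,0],0,0],[[0,0,0],0,0],[[0,0,0],0,0]])

```text
clock: 27.25
ee_pos: [0.5433, -0.0467, 0.0177]
ee_rot: [179.8, 0.3, 168.0]
contact_force: [0.7, 0.5, 4.1]
finger_gap: 0.0318
```

```bash
python3 -c "
from h import *
s=st()"
```

```text
t 27.25 mat [-2.5  0.3] z 17.7 rot [179.85   0.34 168.01] F [0.7 0.5 4.1] gap 31.8
```

step_arm(commands=[[[0,0,-4],0,0],[[-2,-0.5,0],0,0],[[-2,0,0],0,0],[[0,0,3.5],0,0],[[0,0,0],0,0.42],[[0,0,0],0,0.55],[[0,0,0],0,0.7],[[0,0,0],0,0.7],[[0,0,-20],0,0.7],[[0,0,-40],0,0.7]])

```text
clock: 28.25
ee_pos: [0.5428, -0.0479, 0.075]
ee_rot: [179.9, -0.2, 168.0]
contact_force: [0.8, -0.8, 0.0]
finger_gap: 0.0598
```

step_arm(commands=[[[0,0,-40],0,1],[[10,20,-20],0,1],[[15,30,0],0,1],[[15,30,0],0,1],[[15,30,0],0,1],[[15,30,0],0,1],[[15,30,0],0,1],[[15,30,0],0,1],[[15,30,0],0,1],[[15,30,0],0,1]])

```text
clock: 29.25
ee_pos: [0.472, 0.2343, 0.1373]
ee_rot: [179.9, 0.2, 168.0]
contact_force: [-0.0, 0.2, 0.1]
finger_gap: 0.0853
```

step_arm(commands=[[[15,30,0],0,1],[[15,25,0],0,1],[[15,25,0],0,1],[[15,15,0],0,1],[[10,5,0],0,1],[[4,4,0],0,1],[[0,0,0],0,1],[[0,0,0],0,1]])

```text
clock: 30.05
ee_pos: [0.4221, 0.3495, 0.1373]
ee_rot: [179.9, 0.2, 168.0]
contact_force: [0.9, -0.1, -0.3]
finger_gap: 0.0851
```

```bash
cat > cap.py <<'E'
from fit import *
import pickle
blue=lambda p:p[...,2]-p[...,0]
P=[(.048,.0135),(.066,.0135)]
def capfit():
    st()
    ft=grab('top');fs=grab('scene');pickle.dump((ft,fs),open('flast.pkl','wb'))
    bt=bx(330,220,12);vt=(ft,blob(ft,60,140,(330,219),bt,blue),bt)
    bs=bx(341,186,12);vs=(fs,blob(fs,60,140,(341,185),bs,blue),bs)
    for V in([vt],[vs]):
        x,c=fit(V,P,(.5457,-.0475),.004);print('bottle',mat(x),c)
    return ft,fs
if __name__=='__main__': capfit()
E
python3 cap.py
```

```text
t 30.05 mat [-204.7  361.9] z 137.3 rot [179.9    0.25 167.96] F [ 0.9 -0.1 -0.3] gap 85.1
bottle [0.05063617 1.78513506] 4.979977172241446
bottle [ 3.78840013 -1.08433333] 20.108123858612075
```

step_arm(commands=[[[-1.4,2.6,10],0,0.9],[[0,0,20],0,0.8],[[0,0,25],0,0.8],[[0,0,25],0,0.8],[[0,0,25],0,0.8],[[0,0,15],0,0.8],[[0,0,8],0,0.8],[[0,0,3],0,0.8],[[0,0,0],0,0.8],[[0,0,0],0,0.8]])

```text
clock: 31.15
ee_pos: [0.4249, 0.3531, 0.007]
ee_rot: [179.8, 0.3, 168.0]
contact_force: [0.3, -0.2, 0.8]
finger_gap: 0.0682
```

```bash
python3 -c "
from h import *
s=st(); f=grab('scene','s6.png'); f=grab('top','t6.png'); a=cv2.resize(cv2.imread('pics/s6.png')[240:360,240:360],(400,400),interpolation=2);b=cv2.resize(cv2.imread('pics/t6.png')[210:330,120:240],(400,400),interpolation=2);cv2.imwrite('pics/s6c.png',np.hstack([a,b]))"
```

```text
t 31.15 mat [-202.7  366. ] z 7.0 rot [179.82   0.28 168.  ] F [ 0.3 -0.2  0.8] gap 68.2
```

View pics/s6c.png

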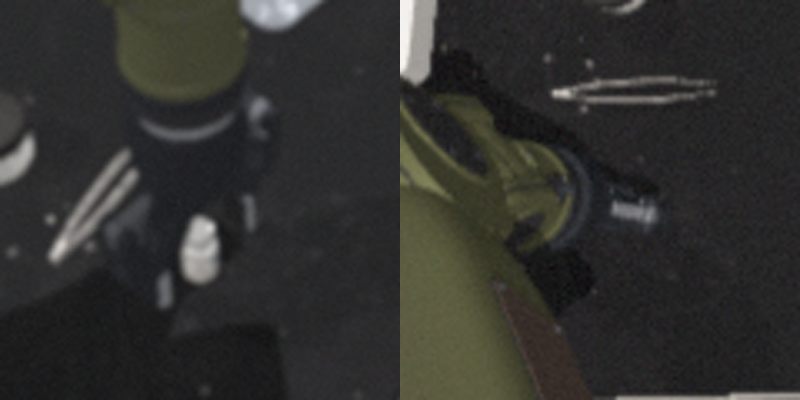

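step_arm(commands=[[[0,0,2],0,0.6],[[0,0,0],0,0.45],[[0,0,0],0,0.3],[[0,0,0],0,0.1],[[0,0,0],0,0],[[0,0,0],0,0],[[0,0,0],0,0],[[0,0,0],0,0]], newtons=25)

```text
clock: 32.05
ee_pos: [0.4243, 0.3527, 0.0044]
ee_rot: [179.9, 0.2, 168.0]
contact_force: [-0.8, 0.2, 2.8]
finger_gap: 0.0208
```

```bash
python3 -c "
from h import *
s=st()"
```

```text
t 32.05 mat [-203.2  365.5] z 4.4 rot [179.87   0.23 168.01] F [-0.8  0.2  2.8] gap 20.8
```

step_arm(commands=[[[0,0,-5],0,0],[[0,0,-15],0,0],[[0,0,-20],0,0],[[0,0,-20],0,0],[[-3,-10,-20],0,0],[[-5,-20,-10],0,0],[[-10,-25,0],0,0],[[-10,-25,0],0,0],[[-10,-25,0],0,0],[[-10,-25,0],0,0]])

```text
clock: 33.05
ee_pos: [0.4438, 0.2143, 0.0944]
ee_rot: [179.9, 0.2, 168.0]
contact_force: [0.5, -0.1, -0.4]
finger_gap: 0.0208
```

step_arm(commands=[[[-10,-25,0],0,0],[[-10,-25,0],0,0],[[-10,-25,0],0,0],[[-10,-25,0],0,0],[[-10,-25,0],0,0],[[-10,-25,0],0,0],[[-10,-25,0],0,0],[[-10,-25,0],0,0],[[-10,-20,0],0,0],[[-5,-10,0],0,0]])

```text
clock: 34.05
ee_pos: [0.4894, -0.0309, 0.0943]
ee_rot: [179.9, 0.3, 167.9]
contact_force: [0.1, -0.2, -0.2]
finger_gap: 0.0209
```

step_arm(commands=[[[-3,-4,0],0,0],[[0,0,10],0,0],[[0,0,10],0,0],[[0,0,0],0,0],[[0,0,0],0,0]])

```text
clock: 34.55
ee_pos: [0.4902, -0.0331, 0.0733]
ee_rot: [179.9, 0.1, 168.1]
contact_force: [0.5, 0.4, -0.4]
finger_gap: 0.0206
```

```bash
python3 -c "
from h import *
s=st()"
```

```text
t 34.55 mat [-57.3   2.4] z 73.3 rot [1.7989e+02 1.1000e-01 1.6808e+02] F [ 0.5  0.4 -0.4] gap 20.6
```

step_arm(commands=[[[9.7,-1.4,10],0,0],[[0,0,15],0,0],[[0,0,15],0,0],[[0,0,10],0,0],[[0,0,8],0,0],[[0,0,0],0,0],[[0,0,0],0,0]])

```text
clock: 35.25
ee_pos: [0.4818, -0.0331, 0.0162]
ee_rot: [179.9, 0.2, 168.0]
contact_force: [0.7, 0.5, -0.2]
finger_gap: 0.0209
```

```bash
python3 -c "
from h import *
s=st()"
```

```text
t 35.25 mat [-65.5   0.6] z 16.2 rot [179.88   0.23 168.01] F [ 0.7  0.5 -0.2] gap 20.9
```

step_arm(commands=[[[1.2,0.3,3.5],0,0],[[0,0,3.5],0,0],[[0,0,0.5],0,0],[[0,0,0],0,0.3],[[0,0,0],0,0.4],[[0,0,0],0,0.5],[[0,0,0],0,0.5],[[0,0,-15],0,0.5],[[0,0,-30],0,0.6],[[0,0,-40],0,0.8]])

```text
clock: 36.25
ee_pos: [0.4783, -0.0326, 0.093]
ee_rot: [179.9, -0.0, 168.0]
contact_force: [0.3, 0.2, -0.2]
finger_gap: 0.0641
```

```bash
python3 -c "
from h import *
s=st()"
```

```text
t 36.25 mat [-69.    0.3] z 93.0 rot [ 1.7992e+02 -2.0000e-02  1.6801e+02] F [ 0.3  0.2 -0.2] gap 64.1
```

step_arm(commands=[[[0,-10,-30],0,1],[[0,-20,-30],0,1],[[-1,-25,0],0,1],[[-1,-30,0],0,1],[[-1,-30,0],0,1],[[-1,-30,0],0,1],[[-1,-30,0],0,1],[[-2,-30,0],0,1],[[-2,-30,0],0,1],[[-2,-30,0],0,1]])

```text
clock: 37.25
ee_pos: [0.4352, -0.2954, 0.1531]
ee_rot: [179.9, 0.2, 168.0]
contact_force: [1.0, -0.5, -0.4]
finger_gap: 0.0855
```

step_arm(commands=[[[-2,-30,0],0,1],[[-1.6,-20,0],0,1],[[0,-9,0],0,1],[[0,0,0],0,1],[[0,0,0],0,1]])

```text
clock: 37.75
ee_pos: [0.4267, -0.3519, 0.1528]
ee_rot: [179.8, 0.2, 168.0]
contact_force: [0.3, 0.6, 0.3]
finger_gap: 0.0853
```

```bash
python3 - <<'E'
from cap import *
ft,fs=capfit()
for n,f,(u,v) in(('t',ft,(325,222)),('s',fs,(340,195))):
    im=cv2.cvtColor(np.asarray(f['pixels']),cv2.COLOR_RGB2BGR)
    cv2.imwrite(f'pics/{n}7.png',im)
a=cv2.resize(cv2.imread('pics/s7.png')[120:260,260:400],(400,400),interpolation=2);b=cv2.resize(cv2.imread('pics/t7.png')[150:290,255:395],(400,400),interpolation=2);cv2.imwrite('pics/c7.png',np.hstack([a,b]))
E
```

```text
t 37.75 mat [ -52.  -322.6] z 152.8 rot [179.83   0.19 168.02] F [0.3 0.6 0.3] gap 85.3
bottle [0.0754147  1.63602039] 4.458519199346405
bottle [ 3.14343862 -0.90595454] 18.420397863802382
```

View pics/c7.png

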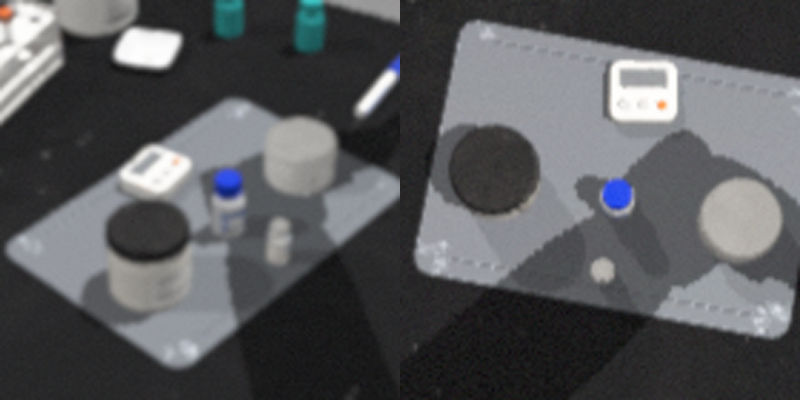

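step_arm(commands=[[[3.4,-1,10],0,1],[[0,0,20],0,1],[[0,0,25],0,1],[[0,0,25],0,1],[[0,0,20],0,1],[[0,0,10],0,1],[[0,0,5],0,1],[[0,0,0],0,1],[[0,0,0],0,1]])

```text
clock: 38.75
ee_pos: [0.4244, -0.3532, 0.0387]
ee_rot: [179.9, 0.3, 168.0]
contact_force: [0.8, -0.5, -0.4]
finger_gap: 0.0855
```

```bash
python3 -c "
from h import *
s=st(); f=grab('scene','s8.png'); f=grab('top','t8.png'); a=cv2.resize(cv2.imread('pics/s8.png')[100:200,360:460],(400,400),interpolation=2);b=cv2.resize(cv2.imread('pics/t8.png')[210:310,380:480],(400,400),interpolation=2);cv2.imwrite('pics/s8c.png',np.hstack([a,b]))"
```

```text
t 38.75 mat [ -53.9 -324.5] z 38.7 rot [179.93   0.3  168.01] F [ 0.8 -0.5 -0.4] gap 85.5
```

View pics/s8c.png

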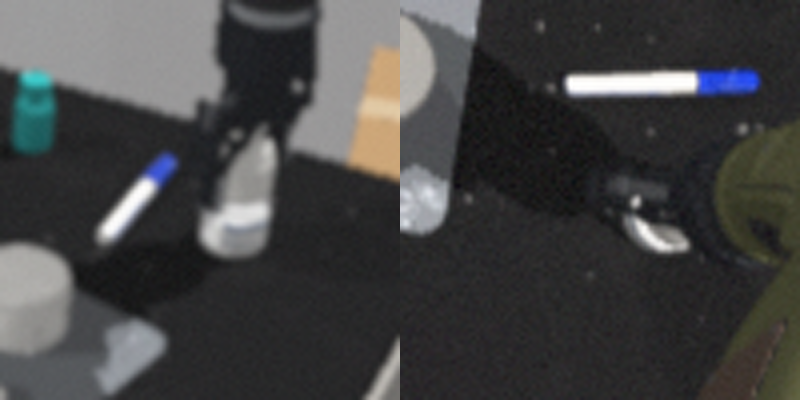

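step_arm(commands=[[[1,0,2],0,0.85],[[0,0,0],0,0.7],[[0,0,0],0,0.6],[[0,0,0],0,0.4],[[0,0,0],0,0.2],[[0,0,0],0,0],[[0,0,0],0,0],[[0,0,0],0,0]], newtons=30)

```text
clock: 39.65
ee_pos: [0.423, -0.3526, 0.0364]
ee_rot: [179.9, 0.2, 168.0]
contact_force: [0.2, 1.2, 5.4]
finger_gap: 0.0457
```

```bash
python3 -c "
from h import *
s=st()"
```

```text
t 39.65 mat [ -55.5 -324.1] z 36.4 rot [179.88   0.25 168.01] F [0.2 1.2 5.4] gap 45.7
```

step_arm(commands=[[[0,0,-3],0,0],[[0,0,-10],0,0],[[0,0,-17],0,0],[[0,0,-20],0,0],[[0,0,-20],0,0],[[0,0,-20],0,0],[[0,0,-15],0,0],[[0,0,-5],0,0],[[0,0,0],0,0]])

```text
clock: 40.55
ee_pos: [0.4229, -0.3532, 0.1468]
ee_rot: [179.9, 0.3, 168.0]
contact_force: [0.6, -0.1, -1.9]
finger_gap: 0.0458
```

step_arm(commands=[[[-3,10,0],0,0],[[-6,20,0],0,0],[[-9,25,0],0,0],[[-9,25,0],0,0],[[-9,25,0],0,0],[[-9,25,0],0,0],[[-9,25,0],0,0],[[-9,25,0],0,0],[[-9,25,0],0,0],[[-9,25,0],0,0]])

```text
clock: 41.55
ee_pos: [0.549, -0.1426, 0.1454]
ee_rot: [179.9, 0.1, 168.0]
contact_force: [0.2, -0.7, -0.8]
finger_gap: 0.046
```

step_arm(commands=[[[-9,25,0],0,0],[[-9,25,0],0,0],[[-9,25,0],0,0],[[-9,25,0],0,0],[[-9,25,0],0,0],[[-9,25,0],0,0],[[-9,25,0],0,0],[[-9,20,0],0,0],[[-5,10,0],0,0],[[0,0,0],0,0]])

```text
clock: 42.55
ee_pos: [0.6673, 0.0414, 0.1461]
ee_rot: [179.9, 0.1, 168.1]
contact_force: [-0.6, -0.1, -1.3]
finger_gap: 0.0459
```

step_arm(commands=[[[0,0,0],0,0],[[0,0,0],0,0]])

```text
clock: 42.75
ee_pos: [0.6664, 0.039, 0.1472]
ee_rot: [179.9, 0.2, 167.9]
contact_force: [-0.1, 0.2, -1.0]
finger_gap: 0.0462
```

```bash
python3 -c "
from h import *
s=st()"
```

```text
t 42.75 mat [ 99.7 110. ] z 147.2 rot [1.7993e+02 1.6000e-01 1.6795e+02] F [-0.1  0.2 -1. ] gap 46.2
```

step_arm(commands=[[[-3.3,3,5],0,0],[[-3,2,15],0,0],[[0,0,20],0,0],[[0,0,20],0,0],[[0,0,15],0,0],[[0,0,15],0,0],[[0,0,8],0,0],[[0,0,0],0,0],[[0,0,0],0,0]])

```text
clock: 43.65
ee_pos: [0.6751, 0.0435, 0.0494]
ee_rot: [179.9, 0.2, 168.0]
contact_force: [0.1, 0.1, -0.4]
finger_gap: 0.0461
```

```bash
python3 -c "
from h import *
s=st()"
```

```text
t 43.65 mat [107.2 116.3] z 49.4 rot [179.89   0.23 168.  ] F [ 0.1  0.1 -0.4] gap 46.1
```

step_arm(commands=[[[1,-1,4],0,0],[[0,0,3.5],0,0],[[0,0,0.8],0,0],[[0,0,0],0,0]])

```text
clock: 44.05
ee_pos: [0.6737, 0.0428, 0.0412]
ee_rot: [179.9, 0.2, 168.0]
contact_force: [0.4, -0.0, -0.5]
finger_gap: 0.0459
```

```bash
python3 -c "
from h import *
s=st()"
```

```text
t 44.05 mat [106.  115.4] z 41.2 rot [179.88   0.22 168.01] F [ 0.4 -0.  -0.5] gap 45.9
```

step_arm(commands=[[[0,0,0.7],0,0],[[0,0,0],0,0.58],[[0,0,0],0,0.65],[[0,0,0],0,0.75],[[0,0,0],0,0.85],[[0,0,0],0,0.85],[[0,0,-15],0,0.85],[[0,0,-30],0,0.85],[[0,0,-40],0,1],[[0,0,-40],0,1]])

```text
clock: 45.05
ee_pos: [0.6727, 0.0426, 0.1662]
ee_rot: [179.9, 0.1, 168.0]
contact_force: [0.9, 0.4, -0.8]
finger_gap: 0.0852
```

```bash
python3 -c "
from h import *
s=st()"
```

```text
t 45.05 mat [105.1 114.9] z 166.2 rot [1.7991e+02 1.5000e-01 1.6801e+02] F [ 0.9  0.4 -0.8] gap 85.2
```

step_arm(commands=[[[8,20,0],0,1],[[14,30,0],0,1],[[14,30,0],0,1],[[14,30,0],0,1],[[14,30,0],0,1],[[14,30,0],0,1],[[14,30,0],0,1],[[14,30,0],0,1],[[14,30,0],0,1],[[11,22,0],0,1]])

```text
clock: 46.05
ee_pos: [0.603, 0.3479, 0.1655]
ee_rot: [179.9, 0.2, 168.1]
contact_force: [0.0, -0.5, 0.2]
finger_gap: 0.0854
```

step_arm(commands=[[[0,0,0],0,1],[[0,0,0],0,1],[[0,0,0],0,1]])

```text
clock: 46.35
ee_pos: [0.6039, 0.3449, 0.1654]
ee_rot: [179.9, 0.2, 168.0]
contact_force: [0.5, -0.4, 0.2]
finger_gap: 0.0855
```

```bash
python3 - <<'E'
from cap import *
ft,fs=capfit()
cv2.imwrite('pics/t9.png',cv2.cvtColor(ft['pixels'],cv2.COLOR_RGB2BGR));cv2.imwrite('pics/s9.png',cv2.cvtColor(fs['pixels'],cv2.COLOR_RGB2BGR))
a=cv2.resize(cv2.imread('pics/s9.png')[110:260,210:410],(400,300),interpolation=2);b=cv2.resize(cv2.imread('pics/t9.png')[140:290,220:420],(400,300),interpolation=2);cv2.imwrite('pics/c9.png',np.hstack([a,b]))
E
```

```text
t 46.35 mat [-26.1 395.8] z 165.4 rot [179.92   0.22 167.96] F [ 0.5 -0.4  0.2] gap 85.5
bottle [0.05063617 1.78513506] 4.466190407535564
bottle [ 4.45654212 -1.805392  ] 22.041232518742788
```

View pics/c9.png

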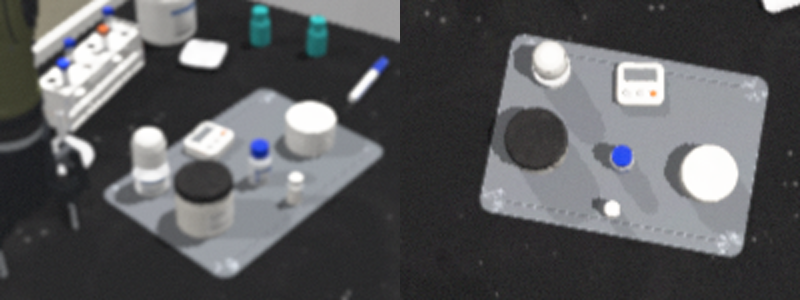

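View pics/t9.png

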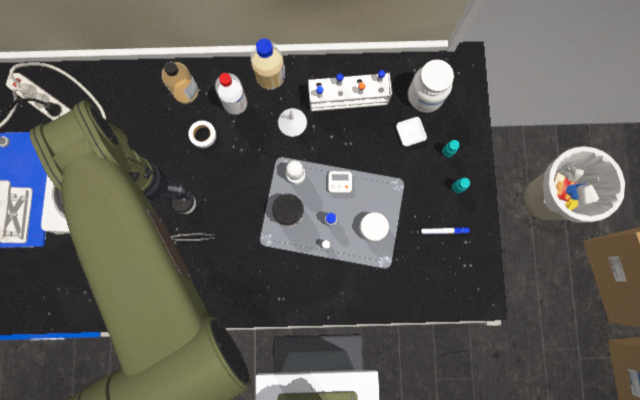

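```bash
cat > ov.py <<'E'
from fit import *
def ov(f,u,v,objs,S=8,h=24,w=24):
    im=cv2.cvtColor(np.asarray(f['pixels']),cv2.COLOR_RGB2BGR)[v-h:v+h,u-w:u+w]
    im=cv2.resize(im,None,fx=S,fy=S,interpolation=0)
    for name,pos,z0,col in objs:
        c=M+(EX*pos[0]+EY*pos[1])/1000
        for z,r in PROF[name]:
            P=np.array([(proj(f,(c[0]+r*np.cos(t),c[1]+r*np.sin(t),z0+z))-[u-w,v-h]+.5)*S for t in np.linspace(0,6.28,50)])
            cv2.polylines(im,[P.astype(np.int32)],True,col,1)
    return im
E
python3 - <<'E'
from ov import *
import pickle
ft,fs=pickle.load(open('flast.pkl','rb'))
G=(0,255,0);o=[('dome',(106,115),.004,G),('black',(0,115),.004,(255,0,255)),('vial',(-67,1),.004,G),('bottle',(0,1),.004,G)]
t=np.hstack([ov(ft,292,190,o,9,30,22),ov(ft,328,230,o,9,30,22)])
s=np.hstack([ov(fs,300,195,o,9,30,22),ov(fs,347,196,o,9,30,22)])
cv2.imwrite('pics/ovt.png',t);cv2.imwrite('pics/ovs.png',s)
E
```

```text
(no output)
```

View pics/ovt.png

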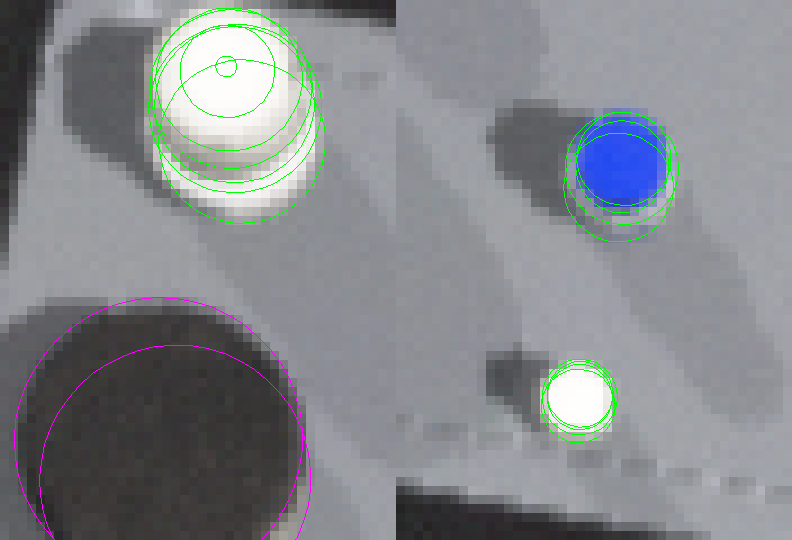

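View pics/ovs.png

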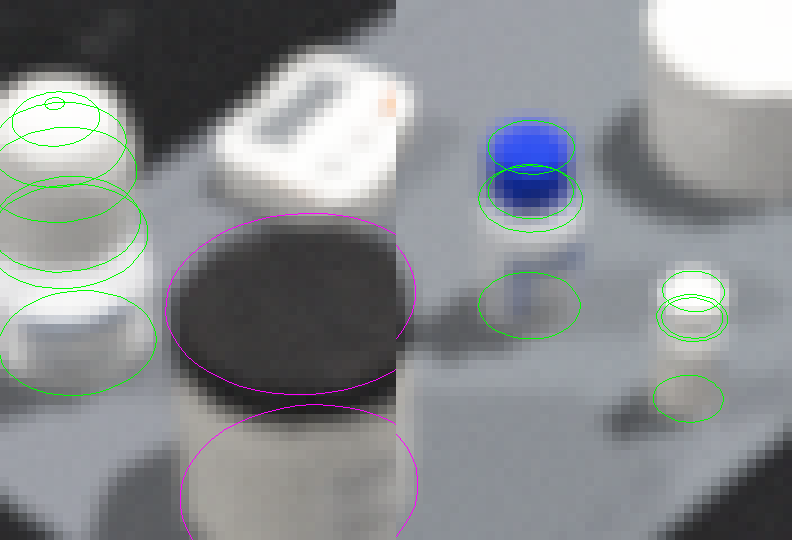

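step_arm(commands=[[[0,1,15],0,1],[[0,0,25],0,1],[[0,0,25],0,1],[[0,0,25],0,1],[[0,0,25],0,1],[[0,0,0],0,1],[[0,0,0],0,1]])

```text
clock: 47.15
ee_pos: [0.6045, 0.3459, 0.0506]
ee_rot: [179.9, 0.2, 167.9]
contact_force: [0.3, 0.2, -0.2]
finger_gap: 0.0853
```

```bash
python3 -c "
from h import *
s=st(); f=grab('scene','s10.png'); f=grab('top','t10.png'); a=cv2.resize(cv2.imread('pics/s10.png')[210:310,190:290],(400,400),interpolation=2);b=cv2.resize(cv2.imread('pics/t10.png')[150:250,130:230],(400,400),interpolation=2);cv2.imwrite('pics/s10c.png',np.hstack([a,b]))"
```

```text
t 47.15 mat [-25.7 397. ] z 50.6 rot [179.93   0.18 167.94] F [ 0.3  0.2 -0.2] gap 85.3
```

View pics/s10c.png

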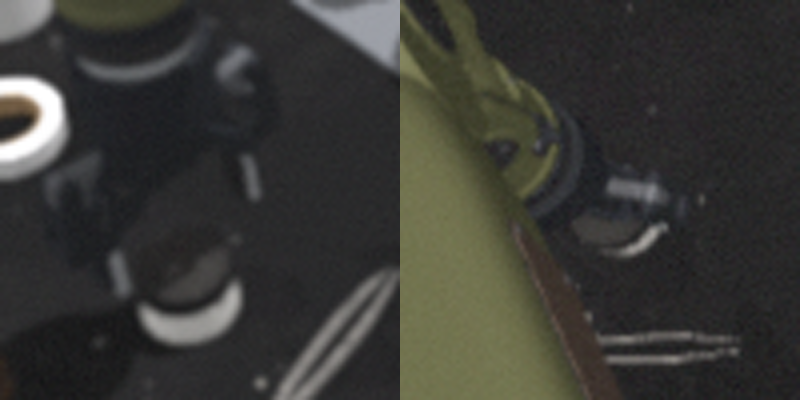

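step_arm(commands=[[[0,0,15],0,1],[[0,0,15],0,1],[[0,0,10],0,1],[[0,0,8],0,1],[[0,0,0],0,1],[[0,0,0],0,1]])

```text
clock: 47.85
ee_pos: [0.605, 0.3471, 0.003]
ee_rot: [179.9, 0.3, 168.0]
contact_force: [-0.0, 0.6, -0.2]
finger_gap: 0.0859
```

```bash
python3 -c "
from h import *
s=st()"
```

```text
t 47.85 mat [-25.5 398.2] z 3.0 rot [179.86   0.26 168.01] F [-0.   0.6 -0.2] gap 85.9
```

step_arm(commands=[[[0.5,-1,0.5],0,0.9],[[0,0,0],0,0.8],[[0,0,0],0,0.7],[[0,0,0],0,0.6],[[0,0,0],0,0.6],[[0,0,0],0,0.55],[[0,0,0],0,0.55]], newtons=30)

```text
clock: 48.55
ee_pos: [0.6042, 0.3462, 0.0028]
ee_rot: [179.9, 0.3, 168.0]
contact_force: [-0.7, -0.9, 5.3]
finger_gap: 0.0562
```

```bash
python3 -c "
from h import *
s=st()"
```

```text
t 48.55 mat [-26.  397.2] z 2.8 rot [179.85   0.27 168.01] F [-0.7 -0.9  5.3] gap 56.2
```

step_arm(commands=[[[0,0,0],0,0],[[0,0,-5],0,0],[[0,0,-10],0,0],[[0,0,-20],0,0],[[0,0,-25],0,0],[[0,0,-25],0,0],[[0,0,-20],0,0],[[0,0,-15],0,0],[[0,0,-10],0,0],[[0,0,0],0,0]])

```text
clock: 49.55
ee_pos: [0.6044, 0.3465, 0.134]
ee_rot: [179.8, 0.4, 168.0]
contact_force: [0.5, -0.5, -0.7]
finger_gap: 0.057
```

step_arm(commands=[[[0,-10,0],0,0],[[-1,-20,0],0,0],[[-1,-25,0],0,0],[[-1,-25,0],0,0],[[-1,-25,0],0,0],[[-1,-25,0],0,0],[[-1,-25,0],0,0],[[-1,-25,0],0,0],[[-1,-25,0],0,0],[[-1,-25,0],0,0]])

```text
clock: 50.55
ee_pos: [0.5626, 0.1172, 0.1302]
ee_rot: [180.0, 0.1, 168.0]
contact_force: [-0.8, 0.1, -0.5]
finger_gap: 0.0564
```

step_arm(commands=[[[-1,-25,0],0,0],[[-2,-25,0],0,0],[[-2,-25,0],0,0],[[-2,-25,0],0,0],[[-2,-25,0],0,0],[[-2,-25,0],0,0],[[-2,-25,0],0,0],[[-2,-25,0],0,0],[[-2,-25,0],0,0],[[-2,-20,0],0,0]])

```text
clock: 51.55
ee_pos: [0.53, -0.126, 0.1298]
ee_rot: [179.9, 0.1, 167.9]
contact_force: [0.5, -0.2, -1.0]
finger_gap: 0.0564
```

step_arm(commands=[[[0,-20,0],0,0],[[0,-12,0],0,0],[[0,-5,0],0,0],[[0,0,0],0,0],[[0,0,0],0,0]])

```text
clock: 52.05
ee_pos: [0.5242, -0.1602, 0.1309]
ee_rot: [179.9, 0.2, 168.0]
contact_force: [-1.1, 0.6, 0.3]
finger_gap: 0.0565
```

```bash
python3 -c "
from h import *
s=st()"
```

```text
t 52.05 mat [   2.8 -114.7] z 130.9 rot [179.86   0.19 168.03] F [-1.1  0.6  0.3] gap 56.5
```

step_arm(commands=[[[2.5,0,10],0,0],[[0,0,15],0,0],[[0,0,15],0,0],[[0,0,12],0,0],[[0,0,8],0,0],[[0,0,0],0,0],[[0,0,0],0,0]])

```text
clock: 52.75
ee_pos: [0.5223, -0.16, 0.0711]
ee_rot: [179.9, 0.2, 168.0]
contact_force: [1.4, 0.5, -0.9]
finger_gap: 0.0568
```

```bash
python3 -c "
from h import *
s=st()
f=grab('scene','s11.png'); cv2.imwrite('pics/s11c.png',cv2.resize(cv2.imread('pics/s11.png')[120:220,310:430],(720,600),interpolation=2))"
```

```text
t 52.75 mat [   0.9 -114.9] z 71.1 rot [179.88   0.23 168.02] F [ 1.4  0.5 -0.9] gap 56.8
```

View pics/s11c.png

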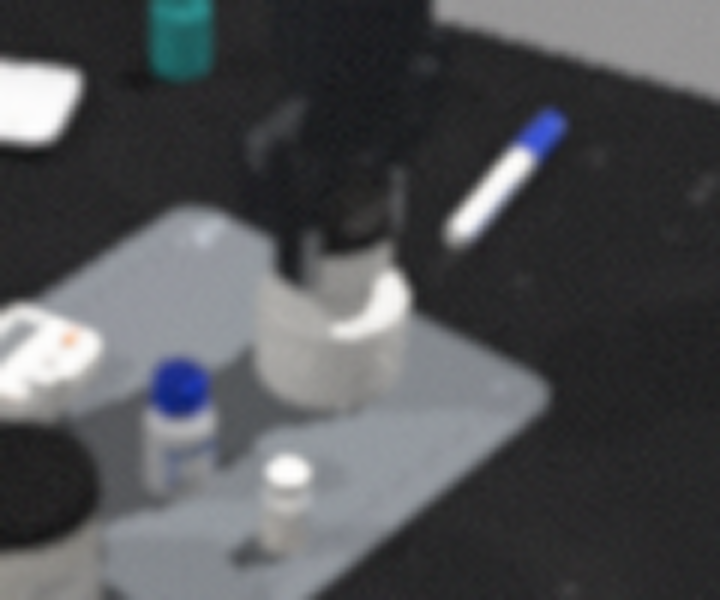

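Down 12 mm more in small steps, watching force.

step_arm(commands=[[[0.6,0,4],0,0],[[0,0,4],0,0],[[0,0,3],0,0],[[0,0,0],0,0],[[0,0,0],0,0]])

```text
clock: 53.3
ee_pos: [0.5215, -0.16, 0.06]
ee_rot: [179.9, 0.2, 168.0]
contact_force: [-0.5, 0.1, -1.6]
finger_gap: 0.0565
```

```bash
python3 -c "
from h import *
s=st()"
```

```text
t 53.3 mat [   0.2 -115.1] z 60.0 rot [179.89   0.21 168.  ] F [-0.5  0.1 -1.6] gap 56.5
```

step_arm(commands=[[[0,0,1],0,0],[[0,0,0.7],0,0],[[0,0,0],0,0]])

```text
clock: 53.6
ee_pos: [0.5216, -0.16, 0.0583]
ee_rot: [179.9, 0.2, 168.0]
contact_force: [0.2, -0.1, -0.9]
finger_gap: 0.0563
```

```bash
python3 -c "
from h import *
s=st()"
```

```text
t 53.6 mat [   0.3 -115.1] z 58.3 rot [179.88   0.22 168.01] F [ 0.2 -0.1 -0.9] gap 56.3
```

step_arm(commands=[[[0,0,0.6],0,0],[[0,0,0],0,0],[[0,0,0],0,0.7],[[0,0,0],0,0.75],[[0,0,0],0,0.82],[[0,0,0],0,0.9],[[0,0,0],0,1],[[0,0,0],0,1],[[0,0,-10],0,1],[[0,0,-20],0,1]])

```text
clock: 54.6
ee_pos: [0.5201, -0.1596, 0.0872]
ee_rot: [179.9, 0.0, 168.0]
contact_force: [1.3, 0.1, 0.2]
finger_gap: 0.0856
```

step_arm(commands=[[[0,0,-30],0,1],[[0,0,-40],0,1],[[0,-20,-20],0,1],[[10,-30,0],0,1],[[20,-30,0],0,1],[[20,-30,0],0,1],[[20,-30,0],0,1],[[20,-30,0],0,1],[[20,-30,0],0,1],[[10,-20,0],0,1]])

```text
clock: 55.6
ee_pos: [0.3561, -0.3516, 0.1777]
ee_rot: [179.9, 0.2, 167.9]
contact_force: [0.3, -0.3, 0.6]
finger_gap: 0.0854
```

step_arm(commands=[[[10,-20,0],0,1],[[0,0,0],0,1],[[0,0,0],0,1]])

```text
clock: 55.9
ee_pos: [0.3441, -0.368, 0.1773]
ee_rot: [179.9, 0.3, 167.9]
contact_force: [-0.6, 0.4, 0.0]
finger_gap: 0.0855
```

```bash
python3 - <<'E'
from ov import *
import cap
ft,fs=cap.capfit()
cv2.imwrite('pics/t12.png',cv2.cvtColor(ft['pixels'],cv2.COLOR_RGB2BGR));cv2.imwrite('pics/s12.png',cv2.cvtColor(fs['pixels'],cv2.COLOR_RGB2BGR))
G=(0,255,0);o=[('sjar',(0,-115),.055,G),('cream',(0,-115),.004,(255,0,255))]
a=np.hstack([ov(ft,374,226,o,10,22,22),])
b=ov(fs,365,170,o,10,22,22)
cv2.imwrite('pics/ov12.png',cv2.resize(np.hstack([a,b]),(800,400)))
a=cv2.resize(cv2.imread('pics/s12.png')[110:260,230:430],(400,300),interpolation=2);b=cv2.resize(cv2.imread('pics/t12.png')[140:290,220:420],(400,300),interpolation=2);cv2.imwrite('pics/c12.png',np.hstack([a,b]))
E
```

```text
t 55.9 mat [-129.3 -355.9] z 177.3 rot [179.87   0.27 167.95] F [-0.6  0.4  0. ] gap 85.5
bottle [0.05063617 1.78513506] 4.886496780084583
bottle [ 2.27550723 -1.51586156] 22.555562644175318
```

View pics/ov12.png

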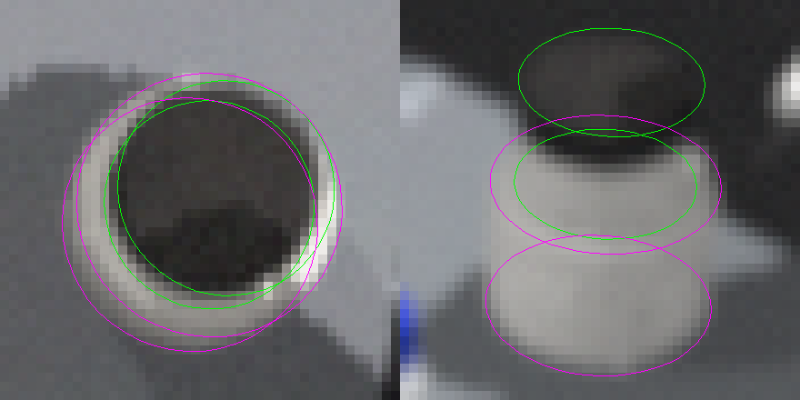

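View pics/c12.png

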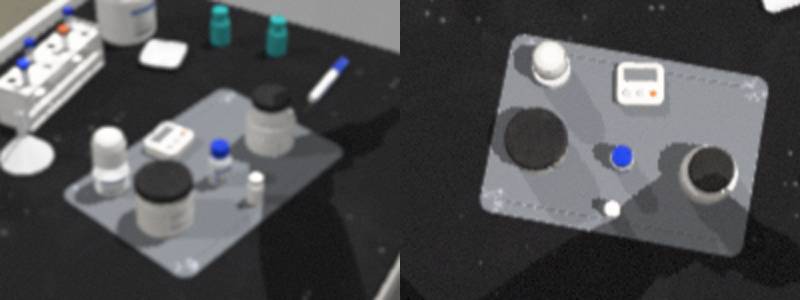

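```bash
python3 -c "
from station import job_done
print(job_done())"
```

```text
the job is handed in; nothing more can be done
None
```

The layout is done and handed in at about 56 s, placed in the order asked with everything upright. I placed the small bottle midway between the jars, the vial in front of it, the dome-capped bottle behind the black-lidded jar, and the small jar on the cream jar.

**Final checks**, in mat coordinates with model outlines laid over both camera views:

| Thing | Position (x, y) | Note |
|---|---|---|
| Small bottle | about (0, +2) mm | Top view. The scene view read (2, -1.5) mm but fitted poorly, so treat it as good to about 2–3 mm. |
| Vial | about (-67, +1) mm | About 4 cm clear of the bottle. |
| Dome-capped bottle | about (106, 115) mm | About 4 cm clear of the jar. Its outline matched in the top view, but the black jar's outline fitted about one pixel (2–3 mm) off to the side, so straight-behind is good to about that. |
| Small jar | centred on the cream jar | Within about one pixel (2–3 mm). |

The big jars, timer, pen, tweezers and turquoise bottles looked unmoved in the pictures.

**What went wrong on the way:**
- **Wrist limit:** the first carry ran into the last joint's range and tilted the tool by about 2°. I took that out with turns at the joint limit and worked a half turn round from there on.
- **Bottle position:** the first placing was about 4 mm off, so I regripped it and corrected it before placing the vial.

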